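# Put away lamp shades, rack the lamp glasses and start the dryer

## Robot

A 7-joint arm with a two-finger parallel gripper is mounted at the origin on the work surface. World frame = base frame: x ahead of the robot, y to its left, z up, the work surface at z = 0. Lengths are in mm, angles in rad, forces in N, time in s.
With the tool pointing down it reaches from about 425 to 950 mm from the base axis. Payload 16.7 kg.
Tool frame: the origin (TCP) lies at the very end of the fingers, on their centre line; the grasp point (between the pads) lies 19 mm behind it; x points along the fingers, y is the direction in which the jaws open and shut, and the axes are right-handed (so a half turn about x gives the same grasp; the last joint's range is limited). The gripper opens to 94 mm and grips with 3 to 60 N. Pads are 16 mm wide; open, the fingers measure 119 mm over their backs; the gripper's body (75 mm by 177 mm) begins 78 mm behind the grasp point.
Start: joints at [-1.48, 0.426, 0.074, 1.606, -0.034, 1.111, -0.067], TCP at [160.98, 655.484, 205.467] pointing down, gripper open.
Joint ranges: [-2.85, 2.85], [-0.5, 2.14], [-1.23, 1.37], [0.21, 2.46], [-1.02, 4.16], [0.16, 2.05], [-2.73, 2.73]. Speed limits (rad/s): [1.89, 1.89, 2.39, 2.39, 3.01, 3.01, 3.01].

## Interface

Orientations are given as a unit quaternion [w, x, y, z].
In Python, from plant import ctrl, get_image gives the robot as it stands.
- The arm moves only by the tool drive_tool, never from a script. Its argument "steps" is a list of rows, each an object of numbers: "dx", "dy", "dz": the shift along the world's x, y, z in mm; "rx", "ry", "rz": the turn, a rotation vector about the world's x, y, z in degrees; "claw": the opening, from -1 (shut) to 1 (fully open), so that 0 is half open. A call has 1 to 20 rows; each row shifts and turns the pose as measured when the row begins; what a row does not reach is not made up. A row lasts 1/12 s, in which the tool goes at most 41.7 mm and 7.16 degrees, less where a joint would pass 70% of its speed; a pose out of reach is approached as far as the arm can. A call with a gripper value outside its range is refused whole. The fingers move at their own pace and stop on an object; "grip_force" is the grip in N (left out, the last holds). Time passes only in rows, so rows that do not move let the fingers close. It gives the time, the measured TCP pose, the force and the opening at its end, in the units of the state.
- ctrl.state(): the state, without advancing time (a new reading comes with each control period).
- get_image(name): name is "side" or "top"; returns a dict with "img" (384x512x3 uint8, red, green, blue), "intrinsics" (3x3 intrinsics, pixels), "camera_from_world" (4x4, takes a point from world to camera coordinates). Camera axes: x right, y up, looking along -z (the intrinsics and any distortion apply to the point x, -y, -z); pixel columns grow to the right and rows downward; lengths in mm; the calibration is good to about 2 mm. A picture is of the moment at which its call begins. There is no depth.
- ctrl.finish_job(): hands the job in, once; it reports no verdict.
The state is a dict: "time_s": time; "joint_pos": joint angles; "qd": joint speeds; "joint_efforts": joint torques, N m; "tcp_pos": TCP position; "orientation": TCP orientation; "ft_force": force on the tool from outside, world axes, zero at the start; "torque": the same for the moment, N m; "gripper_width": opening from 0.0 (shut) to 1.0 (fully open).
Only numpy, scipy, OpenCV 4.12 (cv2) and the standard library are available. Lean on these libraries where they do the work, as an engineer would, in place of code of your own. Each camera call takes 0.05 s, during which the arm holds its last target. There are 200 camera calls.

## Task

The workshop lamps are in pieces and just washed: nest the aluminium shades mouth up inside the largest one, each in the next larger, down to the smallest, and, without letting any fall, stand every round glass from the red tray upright between the tines of the drying rack, one to a gap. When all the glasses are in the rack, start the blower: twist its knob clockwise to the stop and let go so that it springs back. The number of shades and glasses differs; leave everything else on the bench in its place.

Things in the scene. Friction and masses are not known exactly. Their poses are not given: they have to be found in the camera images.
- shade_a: aluminium lamp shade, a bowl lying mouth up; the largest, always there: rim 140 mm across, 50 mm high, about 150 g. Origin: centre of its underside, z up. Pinch the rolled rim (8 mm thick radially, 9 mm high, top at 50 mm) from above. Wall 4 mm; foot: a neck 48 mm across, 14 mm high; inside floor 18 mm up, 57 mm across: a smaller shade rests in it 18 mm higher. Bottom of the nest.
- shade_b: aluminium lamp shade, a bowl lying mouth up; the second largest, may be absent: rim 122 mm across, 50 mm high, about 130 g. Origin: centre of its underside, z up. Pinch the rolled rim (8 mm thick radially, 9 mm high, top at 50 mm) from above. Wall 4 mm; foot: a neck 48 mm across, 14 mm high; inside floor 18 mm up, 57 mm across: a smaller shade rests in it 18 mm higher.
- shade_c: aluminium lamp shade, a bowl lying mouth up; the third, may be absent: rim 104 mm across, 48 mm high, about 110 g. Origin: centre of its underside, z up. Pinch the rolled rim (8 mm thick radially, 9 mm high, top at 48 mm) from above. Wall 4 mm; foot: a neck 48 mm across, 14 mm high; inside floor 18 mm up, 57 mm across: a smaller shade rests in it 18 mm higher.
- shade_d: aluminium lamp shade, a bowl lying mouth up; the smallest, may be absent: rim 88 mm across, 46 mm high, about 90 g. Origin: centre of its underside, z up. Pinch the rolled rim (8 mm thick radially, 9 mm high, top at 46 mm) from above. Wall 4 mm; foot: a neck 48 mm across, 14 mm high; inside floor 18 mm up, 57 mm across: a smaller shade rests in it 18 mm higher.
- lens_1: round frosted lamp glass, a flat disc 90 mm across, 8 mm thick, 127 g; origin at its centre, z along the disc's axis. Starts on edge in place 1 of the red tray, its top leaning back 20 degrees; may be absent. Take it by its top edge, fingers on its two faces.
- lens_2: round frosted lamp glass, a flat disc 90 mm across, 8 mm thick, 127 g; origin at its centre, z along the disc's axis. Starts on edge in place 2 of the red tray, its top leaning back 20 degrees; may be absent. Take it by its top edge, fingers on its two faces.
- lens_3: round frosted lamp glass, a flat disc 90 mm across, 8 mm thick, 127 g; origin at its centre, z along the disc's axis. Starts on edge in place 3 of the red tray, its top leaning back 20 degrees; may be absent. Take it by its top edge, fingers on its two faces.
- lens_4: round frosted lamp glass, a flat disc 90 mm across, 8 mm thick, 127 g; origin at its centre, z along the disc's axis. Starts on edge in place 4 of the red tray, its top leaning back 20 degrees; may be absent. Take it by its top edge, fingers on its two faces.
- tray: low red wash tray, 230 x 112 mm, fixed; origin at the centre of its underside. Its four lens places lie along its x axis, 50 mm apart (lens centres at x = -87, -37, 13, 63 mm, 48 mm up); the lenses lean with their tops towards -x on back walls 42 mm high.
- dryer: drying stand, fixed: wire rack in front of a grey blower box. Origin on the bench under the rack's middle; x towards the blower, y along the row of tines, z up. Two wires 6 mm thick run along y at x = -25 and 25 mm, 20 mm up; 8 tines, 6 mm thick, rise from each, 22 mm apart, y = -77 to 77 mm, tops at 77 mm. Blower: x = 70 to 199 mm, 110 mm high.
- rack_mid (a point): centre of a lens seated in the rack's middle gap (61 mm above the bench); axes as the dryer's. The 7 gaps lie at y = -66, -44, -22, 0, 22, 44, 66 mm from here, each 16 mm clear. A seated lens rests on the two wires, its axis along y, its top edge 106 mm up. Lenses in every second gap leave room for the fingers.
- knob_grip (a point): grip point of the blower's start knob, on the knob's vertical axis, at dryer x = 137 mm, y = 0, z = 143 mm: an upright bar grip 42 mm long, 14 mm thick and 32 mm high, 11 mm of it above this point. At rest the bar lies along the dryer's x axis.
- knob (a joint): angle of the start knob: 0 at rest, grows as it is turned clockwise seen from above, up to a stop at 1.05 rad (60 degrees). A spring (0.12 N m per rad) turns it back to 0 when let go.
- tape_roll: roll of masking tape, 96 mm across, 24 mm high, lying; origin at its underside. Not part of the job: leave it in its place.
- screwdriver: orange-handled screwdriver, 160 mm, lying; origin at its underside. Not part of the job: leave it in its place.
- wrench: open-ended wrench, 180 mm, lying; origin at its underside. Not part of the job: leave it in its place.
- screw_jar: glass jar of screws, 64 mm across, 85 mm high; origin at its underside. Not part of the job: leave it in its place.
- spray_can: blue spray can, 64 mm across, 170 mm high; origin at its underside. Not part of the job: leave it in its place.
- lampholder: white porcelain lampholder, 38 mm across, 34 mm high, standing among the shades; origin at its underside. Not part of the job: leave it in its place.
Not all that is in view belongs to the job. Leave any orange look-alike of the lens_2 alone.

How it is judged:
By the outcome, as a careful person would: the job done as asked, in the order asked, and still so for the second after the job is handed in, with the robot touching nothing.
Of lens_1, lens_2, lens_3, lens_4 only 3 to 4 are there at a start; the rules pass over those that are not, and their reading is None.
Of shade_b, shade_c, shade_d only 2 to 3 are there at a start; the rules pass over those that are not, and their reading is None.
At some moment in a run one of shade_a, shade_b, shade_c, shade_d may be knocked a few centimetres aside while the robot is not near it.
It also fails if it takes over 210 s, if anything falls off the work surface, if the arm or the gripper's body presses on something with over 40 N, if the wrist force passes 120 N, or if a joint passes its speed limit or range.

## Working session

There is one attempt and no reset: what is moved stays moved. The work goes in short steps, Python scripts to look and compute and a tool call to move; the robot and the scene stay as the last step left them, time stands still between calls to the robot, and variables do not carry over. Pictures are saved under pics/ and viewed, about 12 in all and at most 16, crops included, and the job is handed in when it is done.

Besides the shell and the picture viewer there is one more tool, called by a JSON object that holds its "op" and its "data", one argument or row to a line. drive_tool: Moves the arm, as the interface text tells. Its arguments: {"type":"object","properties":{"steps":{"type":"array","items":{"type":"object","properties":{"dx":{"type":"number"},"dy":{"type":"number"},"dz":{"type":"number"},"rx":{"type":"number"},"ry":{"type":"number"},"rz":{"type":"number"},"claw":{"type":"number"}}}},"grip_force":{"type":"number"}},"required":["steps"]}

```bash
ls; mkdir -p pics; cat > h.py <<'E'
import numpy as np, cv2
from plant import ctrl, get_image
def ray(im,px):
    K=np.array(im["intrinsics"]);T=np.array(im["camera_from_world"])
    d=np.linalg.inv(K)@[px[0],px[1],1]; d=np.array([d[0],-d[1],-d[2]])
    R=T[:3,:3]; return -R.T@T[:3,3], R.T@d
def onz(im,px,z):
    o,d=ray(im,px); return o+d*(z-o[2])/d[2]
def proj(im,p):
    K=np.array(im["intrinsics"]);T=np.array(im["camera_from_world"])
    c=T[:3,:3]@np.array(p,float)+T[:3,3]; q=K@[c[0],-c[1],-c[2]]; return q[:2]/q[2]
def shot(name,fn,box=None,size=None):
    im=get_image(name); a=im["img"][:,:,::-1]
    if box: a=a[box[1]:box[3],box[0]:box[2]]
    if size: a=cv2.resize(a,size,interpolation=cv2.INTER_CUBIC)
    cv2.imwrite("pics/"+fn,a); return im
E
python3 - <<'E'
from h import *
for n in("top","side"):
    im=shot(n,n+"0.png",None,(800,600)); print(n,ray(im,(256,192)), im["intrinsics"])
print(ctrl.state())
E
```

```text
pics
top (array([ 415.45165239,  -14.63895898, 1180.44577188]), array([ 0.05567945, -0.00980256, -0.99840793])) [[383.46382004   0.         254.5301235 ]
 [  0.         383.46382004 192.00086809]
 [  0.           0.           1.        ]]
side (array([ 301.43933276, -873.7661617 ,  739.56293109]), array([ 0.15193199,  0.80031879, -0.58003126])) [[402.30933112   0.         257.91911173]
 [  0.         402.30933112 193.06511568]
 [  0.           0.           1.        ]]
{'time_s': 0.1, 'joint_pos': array([-1.47947992,  0.42666344,  0.07384422,  1.60649667, -0.03411905,
        1.11080657, -0.06710134]), 'qd': array([ 7.60644558e-04, -5.73270817e-04, -2.20637650e-05, -4.88863986e-03,
       -1.49715344e-03,  3.31551231e-03, -6.22808227e-04]), 'joint_efforts': array([ 6.50758215e-03, -9.37462234e+01,  3.67695540e+00, -4.55046487e+01,
       -4.84841724e-02,  1.67997176e-02,  8.68284815e-05]), 'tcp_pos': array([160.90838989, 655.15494485, 204.86983088]), 'orientation': array([ 0.70195821,  0.08455375,  0.70201307, -0.08534045]), 'ft_force': array([-0.06429281, -0.37097515,  0.74077671]), 'torque': array([-0.02121133, -0.02222042,  0.04536333]), 'gripper_width': 0.9978606832799415}
```

View pics/top0.png

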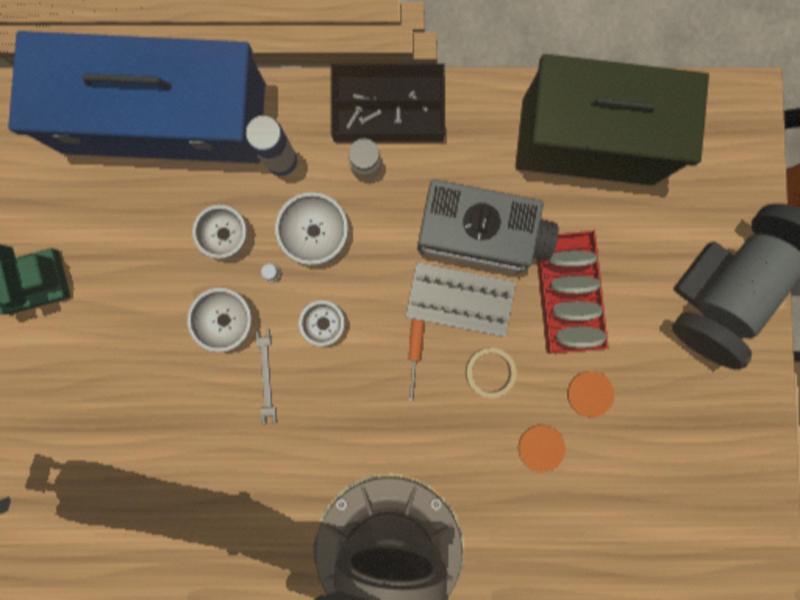

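View pics/side0.png

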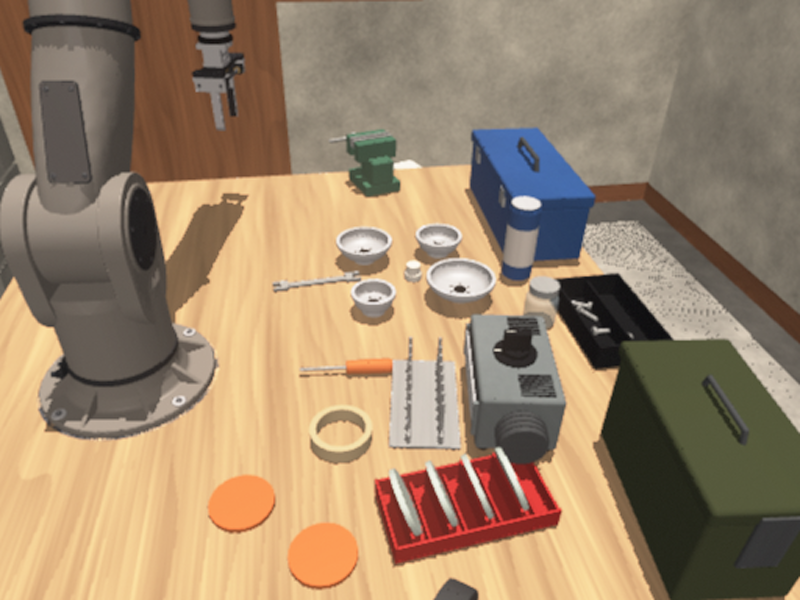

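Top view shows four shades: A (312,229), C (220,232), B (220,320), D (322,323). It also shows four glasses in the red tray at about (575,258..337), with orange look-alike discs at (591,393) and (541,447). The dryer is at (470,250). The lampholder at (269,272) and the tape at (491,372) could be confused with shades. I pick by size and colour and check them in a crop.

```bash
python3 - <<'E'
from h import *
from scipy.spatial.transform import Rotation as R
im=shot("top","crop1.png",(258,112,394,230),(800,694)); 
a=cv2.imread("pics/crop1.png"); cv2.imwrite("pics/crop1.png",cv2.resize(a,(690,599)))
shot("side","crop1s.png",(225,190,375,365),(514,600))
img=im["img"]; hsv=cv2.cvtColor(img,cv2.COLOR_RGB2HSV)
m=((hsv[...,1]<60)&(hsv[...,2]>90)).astype(np.uint8)
cs,_=cv2.findContours(m,cv2.RETR_EXTERNAL,cv2.CHAIN_APPROX_NONE)
for c in cs:
    if cv2.contourArea(c)<150: continue
    (x,y),r=cv2.minEnclosingCircle(c); 
    if 80<y<240 and len(c)>4: e=cv2.fitEllipse(c); print(np.round([x,y,r],1),cv2.contourArea(c),np.round(e[0],1),np.round(e[1],1),round(e[2]),onz(im,e[0],45).round(1), onz(im,e[0],48).round(1))
red=((hsv[...,1]>150)&((hsv[...,0]<5)|(hsv[...,0]>174))).astype(np.uint8); red[:140]=0;red[235:]=0;red[:,335:345]*=1;red[:,395:]=0
pts=np.argwhere(red)[:,::-1].astype(np.float32); b=cv2.boxPoints(cv2.minAreaRect(pts)); print("tray",b.round(1));
for z in(0,20,30): print([onz(im,p,z)[:2].round(0) for p in b])
print(R.from_quat(np.roll(ctrl.state()["orientation"],-1)).as_matrix().round(3))
E
```

```text
[371.9 215.   15.1] 272.5 [371.5 215.5] [11.5 30.7] 91 [ 408.2 -367.4   45. ] [ 408.2 -366.5   48. ]
[369.  199.   15.1] 249.5 [369.3 198.8] [10.4 31.3] 90 [ 457.6 -362.1   45. ] [ 457.5 -361.2   48. ]
[205.5 206.4  14.9] 654.5 [205.5 206.4] [28.9 29. ] 145 [436.7 123.7  45. ] [436.6 123.4  48. ]
[140.1 204.3  20.9] 1291.5 [140.1 204.2] [40.2 40.9] 51 [443.5 316.9  45. ] [443.4 316.1  48. ]
[368.  181.5  15. ] 225.5 [368.2 181.8] [ 9.4 31.2] 89 [ 508.3 -359.8   45. ] [ 508.1 -358.9   48. ]
[294.5 191.5  36.3] 2201.0 [294.5 191.3] [39.5 78.8] 102 [ 480.4 -140.    45. ] [ 480.2 -139.7   48. ]
[366.5 165.5  14.6] 190.5 [366.2 165.2] [ 8.2 30.5] 89 [ 558.  -354.6   45. ] [ 557.6 -353.7   48. ]
[487.4 180.   30.3] 1443.0 [487.7 181.4] [30.3 67.2] 38 [ 508.5 -716.7   45. ] [ 508.2 -714.8   48. ]
[140.2 147.8  17.6] 911.0 [140.1 147.9] [34.  34.2] 64 [611.5 319.   45. ] [610.9 318.1  48. ]
[199.  145.9  23.5] 1663.5 [199.1 145.8] [45.9 46.2] 118 [617.3 143.6  45. ] [616.7 143.2  48. ]
[307.5 142.5  41.2] 2937.5 [307.5 141.8] [46.6 88.6] 101 [ 628.7 -180.3   45. ] [ 628.1 -179.8   48. ]
[232.5  99.5  11.1] 312.0 [232.6  99.3] [18.5 21.8] 180 [757.9  43.7  45. ] [757.   43.5  48. ]
[507.   94.   12.6] 183.5 [507.   93.7] [ 9.  29.8] 1 [ 774.1 -784.9   45. ] [ 773.1 -782.8   48. ]
[168.2  84.5  11.3] 366.0 [168.1  84.4] [21.3 22. ] 55 [803.8 237.7  45. ] [802.8 237.   48. ]
tray [[343.1 151.7]
 [380.2 147.5]
 [388.4 221.7]
 [351.3 225.9]]
[array([ 606., -297.]), array([ 619., -413.]), array([ 389., -433.]), array([ 376., -319.])]
[array([ 603., -292.]), array([ 615., -406.]), array([ 389., -426.]), array([ 377., -314.])]
[array([ 601., -290.]), array([ 613., -403.]), array([ 389., -423.]), array([ 377., -311.])]
[[-0.     0.239  0.971]
 [-0.001  0.971 -0.239]
 [-1.    -0.001  0.   ]]
```

View pics/crop1.png

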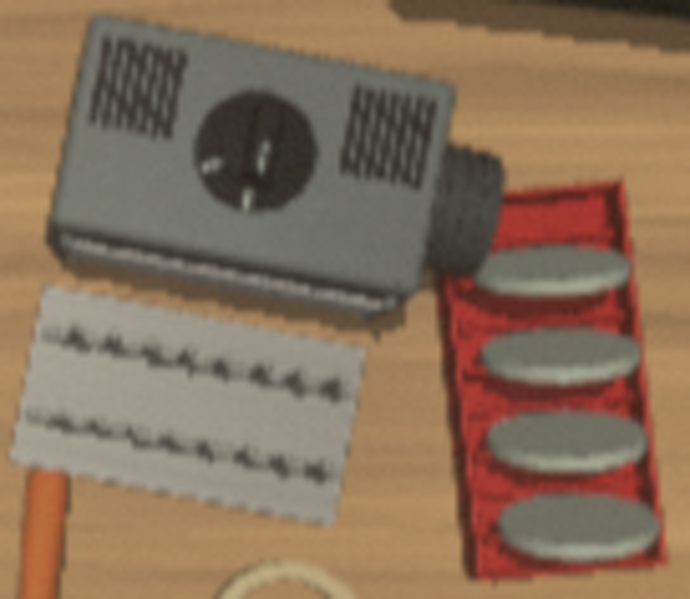

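View pics/crop1s.png

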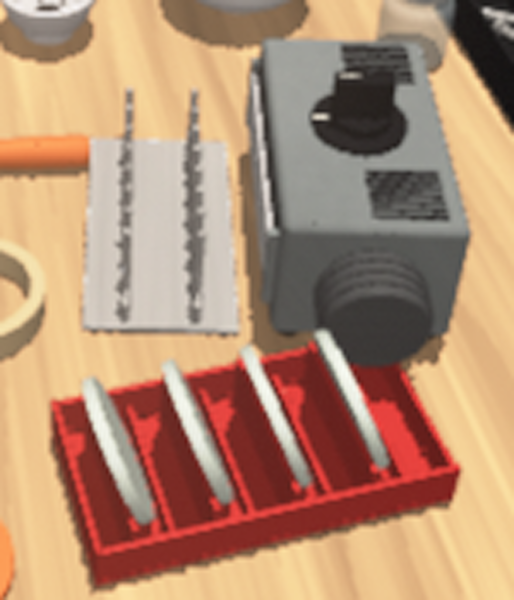

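The crops confirm four frosted glasses leaning toward the robot, dryer yaw about -10°, and a knob with its bar along the dryer's x axis. The plan is to grip shade B (centre 443,317) at its +y rim first.

{"op": "drive_tool", "data": {
  "steps": [
    {"dx":23.5,"dy":-23.4,"rz":1.15,"claw":-0.2},
    {"dx":23.5,"dy":-23.4,"rz":1.15},
    {"dx":23.5,"dy":-23.4,"rz":1.15},
    {"dx":23.5,"dy":-23.4,"rz":1.15},
    {"dx":23.5,"dy":-23.4,"rz":1.15},
    {"dx":23.5,"dy":-23.4,"rz":1.15},
    {"dx":23.5,"dy":-23.4,"rz":1.15},
    {"dx":23.5,"dy":-23.4,"rz":1.15},
    {"dx":23.5,"dy":-23.4,"rz":1.15},
    {"dx":23.5,"dy":-23.4,"rz":1.15},
    {"dx":23.5,"dy":-23.4,"rz":1.15},
    {"dx":23.5,"dy":-23.4,"rz":1.15},
    {}
  ],
  "grip_force": 35
}}

```text
schema error: expected keys dx, dy, dz, rx, ry, rz, claw
```

```bash
cat >> h.py <<'E'
from scipy.spatial.transform import Rotation as R
def st():
    s=ctrl.state(); M=R.from_quat(np.roll(s["orientation"],-1)).as_matrix()
    print("t",round(s["time_s"],2),"tcp",s["tcp_pos"].round(1),"xt",M[:,0].round(3),"yt",M[:,1].round(3),"jaw yaw",np.degrees(np.arctan2(M[1,1],M[0,1])).round(1),"w",round(s["gripper_width"],3),"F",s["ft_force"].round(1),"q",s["joint_pos"].round(2))
def shades(z=46):
    im=get_image("top"); hsv=cv2.cvtColor(im["img"],cv2.COLOR_RGB2HSV)
    m=((hsv[...,1]<60)&(hsv[...,2]>90)).astype(np.uint8)
    for c in cv2.findContours(m,cv2.RETR_EXTERNAL,cv2.CHAIN_APPROX_NONE)[0]:
        if cv2.contourArea(c)<500: continue
        e=cv2.fitEllipse(c)
        if 100<e[0][0]<250 and 100<e[0][1]<240: print("shade",np.round(e[0]+e[1],1),onz(im,e[0],z).round(1))
    return im
E
python3 - <<'E'
from h import *
st()
# dryer: tine dark blobs & blower-top colour; knob white marks
im=get_image("top"); 
for n,p,z in (("blower c1",(95,15),110),("c2",(455,85),110),("c3",(55,225),110),("c4",(405,290),110),("plateTL",(45,287),0),("TR",(365,345),0),("BL",(10,465),0),("BR",(332,525),0),("knobdisc",(256,150),115)):
    px=(258+p[0]*136/690-0.4,112+p[1]*118/599-0.4); print(n,onz(im,px,z).round(1))
E
```

```text
t 0.2 tcp [161.  655.2 205. ] xt [-0.    -0.001 -1.   ] yt [ 0.239  0.971 -0.001] jaw yaw 76.2 w 1.002 F [-0.4  0.2  0.1] q [-1.48  0.43  0.07  1.61 -0.03  1.11 -0.07]
blower c1 [694.4 -83.4 110. ]
c2 [ 654.6 -283.7  110. ]
c3 [576.6 -60.5 110. ]
c4 [ 540.  -254.1  110. ]
plateTL [555.1 -58.9   0. ]
TR [ 519.1 -253.8    0. ]
BL [446.7 -37.1   0. ]
BR [ 409.8 -232.2    0. ]
knobdisc [ 617.4 -171.7  115. ]
```

{"op": "drive_tool", "data": {
  "steps": [
    {"dx":23.5,"dy":-23.4,"dz":0,"rx":0,"ry":0,"rz":1.15,"claw":-0.2},
    {"dx":23.5,"dy":-23.4,"dz":0,"rx":0,"ry":0,"rz":1.15,"claw":-0.2},
    {"dx":23.5,"dy":-23.4,"dz":0,"rx":0,"ry":0,"rz":1.15,"claw":-0.2},
    {"dx":23.5,"dy":-23.4,"dz":0,"rx":0,"ry":0,"rz":1.15,"claw":-0.2},
    {"dx":23.5,"dy":-23.4,"dz":0,"rx":0,"ry":0,"rz":1.15,"claw":-0.2},
    {"dx":23.5,"dy":-23.4,"dz":0,"rx":0,"ry":0,"rz":1.15,"claw":-0.2},
    {"dx":23.5,"dy":-23.4,"dz":0,"rx":0,"ry":0,"rz":1.15,"claw":-0.2},
    {"dx":23.5,"dy":-23.4,"dz":0,"rx":0,"ry":0,"rz":1.15,"claw":-0.2},
    {"dx":23.5,"dy":-23.4,"dz":0,"rx":0,"ry":0,"rz":1.15,"claw":-0.2},
    {"dx":23.5,"dy":-23.4,"dz":0,"rx":0,"ry":0,"rz":1.15,"claw":-0.2},
    {"dx":23.5,"dy":-23.4,"dz":0,"rx":0,"ry":0,"rz":1.15,"claw":-0.2},
    {"dx":23.5,"dy":-23.4,"dz":0,"rx":0,"ry":0,"rz":1.15,"claw":-0.2},
    {"dx":0,"dy":0,"dz":0,"rx":0,"ry":0,"rz":0,"claw":-0.2}
  ],
  "grip_force": 35
}}

```text
time_s: 1.33
tcp_pos: [449.1, 359.3, 204.0]
orientation: [0.707, -0.007, 0.707, 0.006]
ft_force: [-1.0, 0.0, -0.6]
gripper_width: 0.397
```

```bash
python3 - <<'E'
from h import *
st(); shades(); st()
E
```

```text
t 1.33 tcp [449.1 359.3 204. ] xt [-0.001 -0.002 -1.   ] yt [-0.019  1.    -0.002] jaw yaw 91.1 w 0.397 F [-1.   0.  -0.6] q [-0.94  0.27  0.19  1.84 -0.06  1.04  0.86]
shade [205.5 206.4  28.9  29. ] [436.6 123.6  46. ]
shade [141.7 203.9  37.   40.4] [444.5 312.   46. ]
shade [140.1 147.9  34.   34.2] [611.2 318.7  46. ]
shade [199.1 145.8  45.9  46.2] [617.  143.5  46. ]
t 1.38 tcp [447.1 361.6 203.9] xt [-0.002 -0.001 -1.   ] yt [-0.019  1.    -0.001] jaw yaw 91.1 w 0.4 F [-0.6 -0.8  0.5] q [-0.94  0.27  0.18  1.84 -0.06  1.04  0.85]
```

{"op": "drive_tool", "data": {
  "steps": [
    {"dx":-2,"dy":6,"dz":-25,"rx":0,"ry":0,"rz":-0.5,"claw":-0.2},
    {"dx":-2,"dy":6,"dz":-30,"rx":0,"ry":0,"rz":-0.5,"claw":-0.2},
    {"dx":0,"dy":0,"dz":-30,"rx":0,"ry":0,"rz":0,"claw":-0.2},
    {"dx":0,"dy":0,"dz":-30,"rx":0,"ry":0,"rz":0,"claw":-0.2},
    {"dx":0,"dy":0,"dz":-20,"rx":0,"ry":0,"rz":0,"claw":-0.2},
    {"dx":0,"dy":0,"dz":0,"rx":0,"ry":0,"rz":0,"claw":-0.2}
  ]
}}

```text
time_s: 1.88
tcp_pos: [441.2, 378.0, 66.1]
orientation: [0.707, 0.002, 0.707, 0.002]
ft_force: [-1.4, -1.3, 0.3]
gripper_width: 0.399
```

{"op": "drive_tool", "data": {
  "steps": [
    {"dx":2,"dy":-4,"dz":-14,"rx":0,"ry":0,"rz":0,"claw":-0.2},
    {"dx":0,"dy":0,"dz":-12,"rx":0,"ry":0,"rz":0,"claw":-0.2},
    {"dx":0,"dy":0,"dz":0,"rx":0,"ry":0,"rz":0,"claw":-0.2},
    {"dx":0,"dy":0,"dz":0,"rx":0,"ry":0,"rz":0,"claw":-0.2}
  ]
}}

```text
time_s: 2.22
tcp_pos: [441.7, 376.8, 40.8]
orientation: [0.707, 0.001, 0.707, 0.003]
ft_force: [0.4, 0.8, 0.2]
gripper_width: 0.395
```

```bash
python3 - <<'E'
from h import *
st(); shot("side","g1.png",(190,120,350,240),(800,600))
E
```

```text
t 2.22 tcp [441.7 376.8  40.8] xt [-0.     0.006 -1.   ] yt [-0.003  1.     0.006] jaw yaw 90.2 w 0.395 F [0.4 0.8 0.2] q [-0.93  0.47  0.15  1.96 -0.11  0.71  0.86]
```

View pics/g1.png

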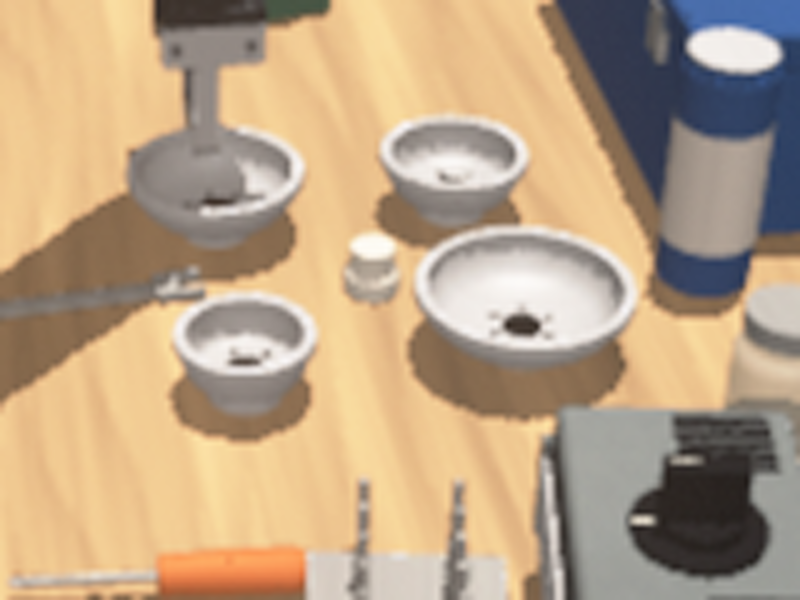

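The inner finger is inside B at the far rim, at about (205,150). I'll lower it slightly, close and lift.

{"op": "drive_tool", "data": {
  "steps": [
    {"dx":1,"dy":-2.5,"dz":-3.5,"rx":0,"ry":0,"rz":0,"claw":-0.2},
    {"dx":0,"dy":0,"dz":0,"rx":0,"ry":0,"rz":0,"claw":-1},
    {"dx":0,"dy":0,"dz":0,"rx":0,"ry":0,"rz":0,"claw":-1},
    {"dx":0,"dy":0,"dz":0,"rx":0,"ry":0,"rz":0,"claw":-1},
    {"dx":0,"dy":0,"dz":0,"rx":0,"ry":0,"rz":0,"claw":-1},
    {"dx":0,"dy":0,"dz":0,"rx":0,"ry":0,"rz":0,"claw":-1}
  ]
}}

```text
time_s: 2.77
tcp_pos: [444.0, 376.2, 41.0]
orientation: [0.708, 0.003, 0.706, 0.005]
ft_force: [-0.9, -1.0, 0.9]
gripper_width: 0.09
```

{"op": "drive_tool", "data": {
  "steps": [
    {"dx":0,"dy":0,"dz":10,"rx":0,"ry":0,"rz":0,"claw":-1},
    {"dx":0,"dy":0,"dz":20,"rx":0,"ry":0,"rz":0,"claw":-1},
    {"dx":0,"dy":0,"dz":25,"rx":0,"ry":0,"rz":0,"claw":-1},
    {"dx":0,"dy":0,"dz":25,"rx":0,"ry":0,"rz":0,"claw":-1},
    {"dx":0,"dy":0,"dz":10,"rx":0,"ry":0,"rz":0,"claw":-1},
    {"dx":0,"dy":0,"dz":0,"rx":0,"ry":0,"rz":0,"claw":-1}
  ]
}}

```text
time_s: 3.27
tcp_pos: [442.9, 374.9, 136.3]
orientation: [0.708, 0.002, 0.707, 0.004]
ft_force: [0.7, 0.5, -0.8]
gripper_width: 0.084
```

```bash
python3 - <<'E'
from h import *
st(); shades(130); shot("side","g2.png",(190,100,350,220),(800,600))
E
```

```text
t 3.27 tcp [442.9 374.9 136.3] xt [ 0.002  0.008 -1.   ] yt [-0.002  1.     0.008] jaw yaw 90.1 w 0.084 F [ 0.7  0.5 -0.8] q [-0.95  0.34  0.17  1.9  -0.08  0.89  0.83]
shade [205.5 206.4  28.9  28.9] [435.1 113.3 130. ]
shade [131.  202.5  40.2  45.5] [446.1 316.9 130. ]
shade [140.1 147.9  34.   34.2] [596.8 294.  130. ]
shade [199.1 145.8  45.9  46.2] [602.1 131.8 130. ]
```

View pics/g2.png

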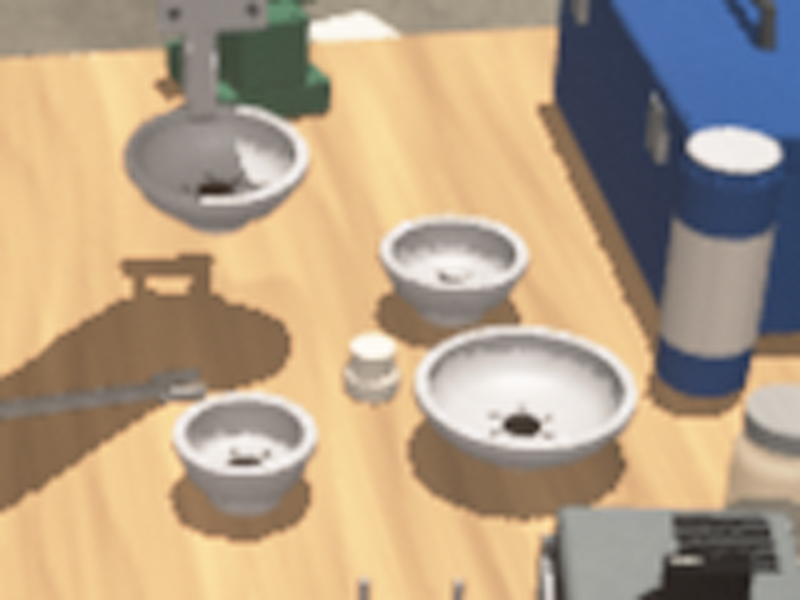

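B hangs level at (215,160). I'll carry it over A.

{"op": "drive_tool", "data": {
  "steps": [
    {"dx":12,"dy":-12,"dz":0,"rx":0,"ry":0,"rz":0,"claw":-1},
    {"dx":22,"dy":-22,"dz":0,"rx":0,"ry":0,"rz":0,"claw":-1},
    {"dx":22,"dy":-22,"dz":0,"rx":0,"ry":0,"rz":0,"claw":-1},
    {"dx":22,"dy":-22,"dz":0,"rx":0,"ry":0,"rz":0,"claw":-1},
    {"dx":22,"dy":-22,"dz":0,"rx":0,"ry":0,"rz":0,"claw":-1},
    {"dx":22,"dy":-22,"dz":0,"rx":0,"ry":0,"rz":0,"claw":-1},
    {"dx":22,"dy":-22,"dz":0,"rx":0,"ry":0,"rz":0,"claw":-1},
    {"dx":15,"dy":-15,"dz":0,"rx":0,"ry":0,"rz":0,"claw":-1},
    {"dx":6,"dy":-6,"dz":0,"rx":0,"ry":0,"rz":0,"claw":-1},
    {"dx":0,"dy":0,"dz":0,"rx":0,"ry":0,"rz":0,"claw":-1}
  ]
}}

```text
time_s: 4.2
tcp_pos: [604.9, 198.8, 117.6]
orientation: [0.701, -0.005, 0.713, 0.002]
ft_force: [0.1, 0.1, -1.6]
gripper_width: 0.083
```

{"op": "drive_tool", "data": {
  "steps": [
    {"dx":6,"dy":1,"dz":0,"rx":0,"ry":-1,"rz":0,"claw":-1},
    {"dx":5,"dy":0,"dz":-15,"rx":0,"ry":0,"rz":0,"claw":-1},
    {"dx":0,"dy":0,"dz":-15,"rx":0,"ry":0,"rz":0,"claw":-1},
    {"dx":0,"dy":0,"dz":0,"rx":0,"ry":0,"rz":0,"claw":-1}
  ]
}}

```text
time_s: 4.53
tcp_pos: [613.4, 204.0, 84.0]
orientation: [0.707, -0.006, 0.707, 0.003]
ft_force: [0.0, -0.9, -1.3]
gripper_width: 0.084
```

```bash
python3 - <<'E'
from h import *
st(); shades(); 
E
```

```text
t 4.53 tcp [613.4 204.   84. ] xt [ 0.    -0.004 -1.   ] yt [-0.012  1.    -0.004] jaw yaw 90.7 w 0.084 F [ 0.  -0.9 -1.3] q [-0.59  0.51  0.22  1.78 -0.14  0.86  1.28]
shade [205.3 206.3  28.3  28.6] [436.8 124.1  46. ]
shade [202.2 148.3  37.3  47.2] [609.5 134.2  46. ]
shade [133.  145.7  64.6 149. ] [617.7 339.9  46. ]
```

{"op": "drive_tool", "data": {
  "steps": [
    {"dx":2,"dy":-3.5,"dz":-8,"rx":0,"ry":0,"rz":0,"claw":-1},
    {"dx":0,"dy":0,"dz":-8,"rx":0,"ry":0,"rz":0,"claw":-1},
    {"dx":0,"dy":0,"dz":-4,"rx":0,"ry":0,"rz":0,"claw":-1},
    {"dx":0,"dy":0,"dz":0,"rx":0,"ry":0,"rz":0,"claw":-1}
  ]
}}

```text
time_s: 4.92
tcp_pos: [615.2, 204.0, 65.3]
orientation: [0.708, -0.006, 0.706, 0.005]
ft_force: [0.3, -1.6, -0.7]
gripper_width: 0.084
```

{"op": "drive_tool", "data": {
  "steps": [
    {"dx":1,"dy":-3.5,"dz":-3,"rx":0,"ry":0,"rz":0,"claw":-1},
    {"dx":0,"dy":0,"dz":-2.5,"rx":0,"ry":0,"rz":0,"claw":-1},
    {"dx":0,"dy":0,"dz":0,"rx":0,"ry":0,"rz":0,"claw":-1}
  ]
}}

```text
time_s: 5.17
tcp_pos: [617.1, 201.6, 60.7]
orientation: [0.709, -0.006, 0.705, 0.006]
ft_force: [-1.3, 0.8, 4.1]
gripper_width: 0.086
```

{"op": "drive_tool", "data": {
  "steps": [
    {"dx":0,"dy":0,"dz":0,"rx":0,"ry":0,"rz":0,"claw":-0.35},
    {"dx":0,"dy":0,"dz":0,"rx":0,"ry":0,"rz":0,"claw":-0.35},
    {"dx":0,"dy":0,"dz":0,"rx":0,"ry":0,"rz":0,"claw":-0.35},
    {"dx":0,"dy":0,"dz":15,"rx":0,"ry":0,"rz":0,"claw":-0.2},
    {"dx":0,"dy":0,"dz":30,"rx":0,"ry":0,"rz":0,"claw":-0.2},
    {"dx":0,"dy":0,"dz":30,"rx":0,"ry":0,"rz":0,"claw":-0.2},
    {"dx":0,"dy":25,"dz":0,"rx":0,"ry":0,"rz":0,"claw":-0.2},
    {"dx":0,"dy":35,"dz":0,"rx":0,"ry":0,"rz":0,"claw":-0.2},
    {"dx":0,"dy":35,"dz":0,"rx":0,"ry":0,"rz":0,"claw":-0.2},
    {"dx":0,"dy":35,"dz":0,"rx":0,"ry":0,"rz":0,"claw":-0.2},
    {"dx":0,"dy":25,"dz":0,"rx":0,"ry":0,"rz":0,"claw":-0.2},
    {"dx":0,"dy":0,"dz":0,"rx":0,"ry":0,"rz":0,"claw":-0.2}
  ]
}}

```text
time_s: 6.17
tcp_pos: [616.9, 357.2, 141.1]
orientation: [0.709, -0.003, 0.705, 0.002]
ft_force: [-0.5, 0.9, -0.9]
gripper_width: 0.4
```

```bash
python3 - <<'E'
from h import *
st(); im=shades(); cv2.imwrite("pics/t1.png",cv2.resize(im["img"][100:240,110:250,::-1],(600,600),interpolation=cv2.INTER_CUBIC))
E
```

```text
t 6.17 tcp [616.9 357.2 141.1] xt [ 0.006 -0.001 -1.   ] yt [-0.008  1.    -0.001] jaw yaw 90.5 w 0.4 F [-0.5  0.9 -0.9] q [-0.77  0.55  0.22  1.58 -0.13  1.02  1.06]
shade [205.5 206.3  28.8  29.1] [436.8 123.5  46. ]
shade [141.4 148.3  31.   33.7] [610. 315.  46.]
shade [199.1 145.9  46.   46.2] [616.9 143.2  46. ]
```

View pics/t1.png

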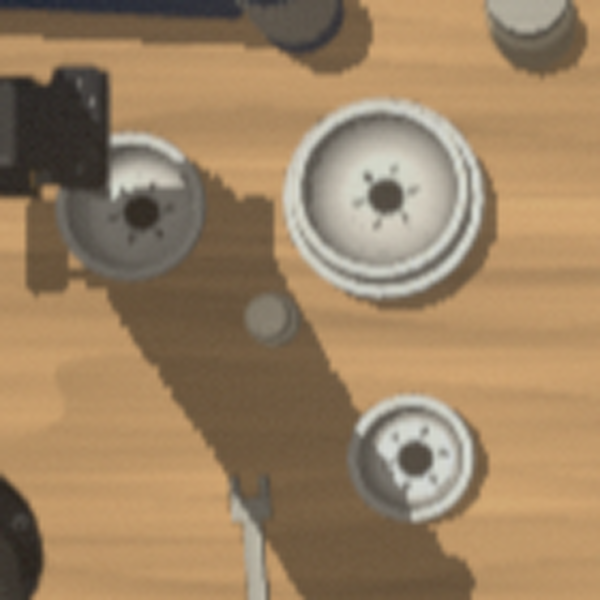

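B is nested concentric in A, at (385,195). Next is C at (611,319).

{"op": "drive_tool", "data": {
  "steps": [
    {"dx":-3,"dy":5,"dz":-20,"rx":0,"ry":0,"rz":0,"claw":-0.2},
    {"dx":-3,"dy":3,"dz":-25,"rx":0,"ry":0,"rz":0,"claw":-0.2},
    {"dx":0,"dy":0,"dz":-20,"rx":0,"ry":0,"rz":0,"claw":-0.2},
    {"dx":0,"dy":0,"dz":-10,"rx":0,"ry":0,"rz":0,"claw":-0.2},
    {"dx":0,"dy":0,"dz":0,"rx":0,"ry":0,"rz":0,"claw":-0.2}
  ]
}}

```text
time_s: 6.63
tcp_pos: [612.9, 358.1, 64.9]
orientation: [0.71, -0.003, 0.704, -0.0]
ft_force: [-0.3, 0.4, 1.0]
gripper_width: 0.399
```

{"op": "drive_tool", "data": {
  "steps": [
    {"dx":-1,"dy":8,"dz":0,"rx":0,"ry":0.4,"rz":0,"claw":-0.2},
    {"dx":0,"dy":0,"dz":-8,"rx":0,"ry":0,"rz":0,"claw":-0.2},
    {"dx":0,"dy":0,"dz":-12,"rx":0,"ry":0,"rz":0,"claw":-0.2},
    {"dx":0,"dy":0,"dz":-6,"rx":0,"ry":0,"rz":0,"claw":-0.2},
    {"dx":0,"dy":0,"dz":0,"rx":0,"ry":0,"rz":0,"claw":-0.2}
  ]
}}

```text
time_s: 7.05
tcp_pos: [614.4, 365.1, 40.0]
orientation: [0.709, -0.001, 0.705, -0.001]
ft_force: [-0.6, 0.4, -0.0]
gripper_width: 0.404
```

{"op": "drive_tool", "data": {
  "steps": [
    {"dx":-2,"dy":2,"dz":-3.5,"rx":0,"ry":0,"rz":0,"claw":-0.2},
    {"dx":0,"dy":0,"dz":0,"rx":0,"ry":0,"rz":0,"claw":-1},
    {"dx":0,"dy":0,"dz":0,"rx":0,"ry":0,"rz":0,"claw":-1},
    {"dx":0,"dy":0,"dz":0,"rx":0,"ry":0,"rz":0,"claw":-1},
    {"dx":0,"dy":0,"dz":0,"rx":0,"ry":0,"rz":0,"claw":-1},
    {"dx":0,"dy":0,"dz":0,"rx":0,"ry":0,"rz":0,"claw":-1}
  ]
}}

```text
time_s: 7.55
tcp_pos: [612.5, 367.6, 36.9]
orientation: [0.709, -0.001, 0.705, -0.0]
ft_force: [-0.8, 0.4, 1.7]
gripper_width: 0.091
```

{"op": "drive_tool", "data": {
  "steps": [
    {"dx":0,"dy":0,"dz":10,"rx":0,"ry":0,"rz":0,"claw":-1},
    {"dx":0,"dy":0,"dz":25,"rx":0,"ry":0,"rz":0,"claw":-1},
    {"dx":0,"dy":0,"dz":30,"rx":0,"ry":0,"rz":0,"claw":-1},
    {"dx":0,"dy":0,"dz":30,"rx":0,"ry":0,"rz":0,"claw":-1},
    {"dx":0,"dy":0,"dz":10,"rx":0,"ry":0,"rz":0,"claw":-1},
    {"dx":0,"dy":0,"dz":0,"rx":0,"ry":0,"rz":0,"claw":-1}
  ]
}}

```text
time_s: 8.05
tcp_pos: [611.2, 366.2, 148.2]
orientation: [0.708, -0.001, 0.706, -0.001]
ft_force: [0.7, 0.4, -1.8]
gripper_width: 0.088
```

```bash
python3 - <<'E'
from h import *
st(); shades(144)
E
```

```text
t 8.05 tcp [611.2 366.2 148.2] xt [ 0.004 -0.004 -1.   ] yt [-0.     1.    -0.004] jaw yaw 90.0 w 0.088 F [ 0.7  0.4 -1.8] q [-0.78  0.54  0.22  1.57 -0.12  1.04  1.04]
shade [205.5 206.4  28.9  29.1] [434.8 111.6 144. ]
shade [199.2 145.9  46.   46.2] [599.5 129.5 144. ]
shade [131.6 141.5  33.   35.6] [612.  313.4 144. ]
```

{"op": "drive_tool", "data": {
  "steps": [
    {"dx":1,"dy":-15,"dz":0,"rx":0,"ry":0,"rz":0,"claw":-1},
    {"dx":1,"dy":-30,"dz":0,"rx":0,"ry":0,"rz":0,"claw":-1},
    {"dx":1,"dy":-30,"dz":0,"rx":0,"ry":0,"rz":0,"claw":-1},
    {"dx":1,"dy":-30,"dz":0,"rx":0,"ry":0,"rz":0,"claw":-1},
    {"dx":1,"dy":-30,"dz":0,"rx":0,"ry":0,"rz":0,"claw":-1},
    {"dx":0,"dy":-25,"dz":0,"rx":0,"ry":0,"rz":0,"claw":-1},
    {"dx":0,"dy":-10,"dz":0,"rx":0,"ry":0,"rz":0,"claw":-1},
    {"dx":0,"dy":0,"dz":0,"rx":0,"ry":0,"rz":0,"claw":-1}
  ]
}}

```text
time_s: 8.77
tcp_pos: [608.9, 184.6, 136.1]
orientation: [0.704, -0.004, 0.71, -0.003]
ft_force: [1.3, 0.5, -0.8]
gripper_width: 0.09
```

{"op": "drive_tool", "data": {
  "steps": [
    {"dx":6,"dy":4,"dz":-8,"rx":0,"ry":-0.5,"rz":0,"claw":-1},
    {"dx":2,"dy":2,"dz":-15,"rx":0,"ry":0,"rz":0,"claw":-1},
    {"dx":0,"dy":0,"dz":-12,"rx":0,"ry":0,"rz":0,"claw":-1},
    {"dx":0,"dy":0,"dz":0,"rx":0,"ry":0,"rz":0,"claw":-1},
    {"dx":0,"dy":0,"dz":0,"rx":0,"ry":0,"rz":0,"claw":-1}
  ]
}}

```text
time_s: 9.18
tcp_pos: [616.5, 196.0, 95.2]
orientation: [0.707, -0.005, 0.707, -0.001]
ft_force: [-0.6, -0.5, 0.3]
gripper_width: 0.094
```

{"op": "drive_tool", "data": {
  "steps": [
    {"dx":0,"dy":-5,"dz":-6,"rx":0,"ry":0,"rz":0,"claw":-1},
    {"dx":0,"dy":0,"dz":-8,"rx":0,"ry":0,"rz":0,"claw":-1},
    {"dx":0,"dy":0,"dz":-3,"rx":0,"ry":0,"rz":0,"claw":-1},
    {"dx":0,"dy":0,"dz":0,"rx":0,"ry":0,"rz":0,"claw":-1}
  ]
}}

```text
time_s: 9.52
tcp_pos: [616.2, 192.8, 76.5]
orientation: [0.707, -0.006, 0.707, -0.0]
ft_force: [-0.1, 0.4, -0.5]
gripper_width: 0.09
```

{"op": "drive_tool", "data": {
  "steps": [
    {"dx":0,"dy":-1.5,"dz":-3,"rx":0,"ry":0,"rz":0,"claw":-1},
    {"dx":0,"dy":0,"dz":-1.5,"rx":0,"ry":0,"rz":0,"claw":-1},
    {"dx":0,"dy":0,"dz":0,"rx":0,"ry":0,"rz":0,"claw":-1}
  ]
}}

```text
time_s: 9.77
tcp_pos: [617.1, 192.2, 72.8]
orientation: [0.707, -0.006, 0.707, 0.001]
ft_force: [-0.5, -1.7, 2.8]
gripper_width: 0.089
```

{"op": "drive_tool", "data": {
  "steps": [
    {"dx":0,"dy":0,"dz":0,"rx":0,"ry":0,"rz":0,"claw":-0.35},
    {"dx":0,"dy":0,"dz":0,"rx":0,"ry":0,"rz":0,"claw":-0.35},
    {"dx":0,"dy":0,"dz":0,"rx":0,"ry":0,"rz":0,"claw":-0.35},
    {"dx":0,"dy":0,"dz":15,"rx":0,"ry":0,"rz":0,"claw":-0.2},
    {"dx":0,"dy":0,"dz":25,"rx":0,"ry":0,"rz":0,"claw":-0.2},
    {"dx":0,"dy":0,"dz":20,"rx":0,"ry":0,"rz":0,"claw":-0.2},
    {"dx":-20,"dy":-3,"dz":0,"rx":0,"ry":0,"rz":0,"claw":-0.2},
    {"dx":-35,"dy":-6,"dz":0,"rx":0,"ry":0,"rz":0,"claw":-0.2},
    {"dx":-35,"dy":-6,"dz":0,"rx":0,"ry":0,"rz":0,"claw":-0.2},
    {"dx":-35,"dy":-6,"dz":0,"rx":0,"ry":0,"rz":0,"claw":-0.2},
    {"dx":-35,"dy":-6,"dz":0,"rx":0,"ry":0,"rz":0,"claw":-0.2},
    {"dx":-15,"dy":-2,"dz":0,"rx":0,"ry":0,"rz":0,"claw":-0.2},
    {"dx":0,"dy":0,"dz":0,"rx":0,"ry":0,"rz":0,"claw":-0.2}
  ]
}}

```text
time_s: 10.85
tcp_pos: [435.7, 159.1, 135.0]
orientation: [0.708, -0.005, 0.706, -0.0]
ft_force: [1.0, -0.2, -0.5]
gripper_width: 0.402
```

```bash
python3 - <<'E'
from h import *
st(); shades(); im=get_image("top"); cv2.imwrite("pics/t2.png",cv2.resize(im["img"][100:240,110:250,::-1],(500,500),interpolation=cv2.INTER_CUBIC))
E
```

```text
t 10.85 tcp [435.7 159.1 135. ] xt [ 0.003 -0.008 -1.   ] yt [-0.007  1.    -0.008] jaw yaw 90.4 w 0.402 F [ 1.  -0.2 -0.5] q [-0.71  0.17  0.24  2.15 -0.04  0.83  1.13]
shade [199.3 145.9  46.   46. ] [616.9 142.8  46. ]
```

{"op": "drive_tool", "data": {
  "steps": [
    {"dx":1,"dy":4,"dz":-20,"rx":0,"ry":0,"rz":0,"claw":-0.2},
    {"dx":0,"dy":0,"dz":-25,"rx":0,"ry":0,"rz":0,"claw":-0.2},
    {"dx":0,"dy":0,"dz":-18,"rx":0,"ry":0,"rz":0,"claw":-0.2},
    {"dx":0,"dy":0,"dz":0,"rx":0,"ry":0,"rz":0,"claw":-0.2},
    {"dx":0,"dy":0,"dz":0,"rx":0,"ry":0,"rz":0,"claw":-0.2}
  ]
}}

```text
time_s: 11.37
tcp_pos: [447.6, 165.8, 71.8]
orientation: [0.711, -0.004, 0.703, -0.0]
ft_force: [0.4, 0.5, 0.6]
gripper_width: 0.402
```

```bash
python3 - <<'E'
from h import *
st(); shot("side","g3.png",(190,150,350,270),(800,600))
E
```

```text
t 11.37 tcp [447.6 165.8  71.8] xt [ 0.011 -0.005 -1.   ] yt [-0.005  1.    -0.005] jaw yaw 90.3 w 0.402 F [0.4 0.5 0.6] q [-0.69  0.29  0.22  2.18 -0.08  0.68  1.16]
```

View pics/g3.png

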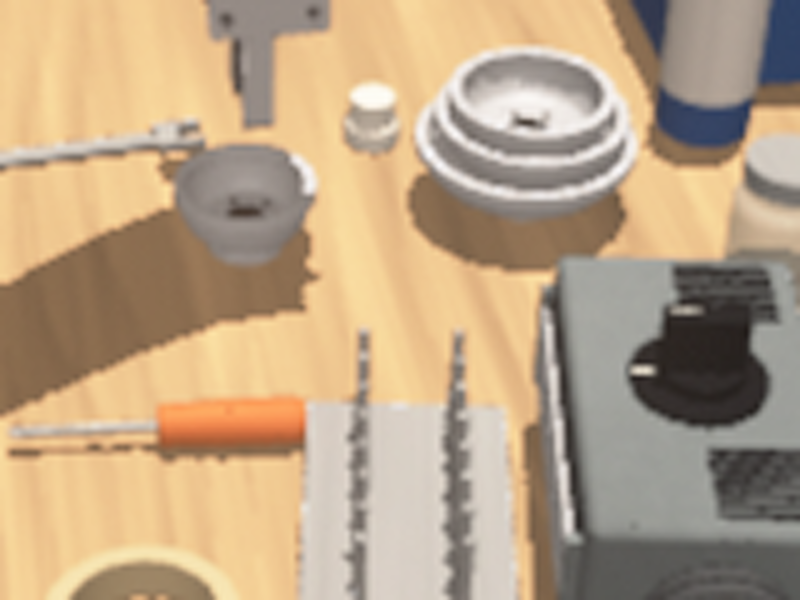

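A, B and C are nested at (525,130), and D is untouched at (245,195). The tool is 11 mm too far in x, so I'll correct that and descend on D.

{"op": "drive_tool", "data": {
  "steps": [
    {"dx":-10,"dy":-2,"dz":0,"rx":0,"ry":0.6,"rz":0,"claw":-0.2},
    {"dx":0,"dy":0,"dz":-12,"rx":0,"ry":0,"rz":0,"claw":-0.2},
    {"dx":0,"dy":0,"dz":-10,"rx":0,"ry":0,"rz":0,"claw":-0.2},
    {"dx":0,"dy":0,"dz":0,"rx":0,"ry":0,"rz":0,"claw":-0.2},
    {"dx":0,"dy":0,"dz":0,"rx":0,"ry":0,"rz":0,"claw":-0.2}
  ]
}}

```text
time_s: 11.83
tcp_pos: [438.9, 164.5, 52.9]
orientation: [0.708, -0.002, 0.706, 0.0]
ft_force: [-0.2, 0.4, 0.7]
gripper_width: 0.401
```

{"op": "drive_tool", "data": {
  "steps": [
    {"dx":-1,"dy":-0.5,"dz":-9,"rx":0,"ry":0,"rz":0,"claw":-0.2},
    {"dx":-1,"dy":0,"dz":-8,"rx":0,"ry":0,"rz":0,"claw":-0.2},
    {"dx":0,"dy":0,"dz":0,"rx":0,"ry":0,"rz":0,"claw":-0.2},
    {"dx":0,"dy":0,"dz":0,"rx":0,"ry":0,"rz":0,"claw":-0.2}
  ]
}}

```text
time_s: 12.17
tcp_pos: [437.2, 164.2, 35.6]
orientation: [0.709, -0.002, 0.705, 0.001]
ft_force: [0.4, -0.4, 0.4]
gripper_width: 0.399
```

{"op": "drive_tool", "data": {
  "steps": [
    {"dx":0,"dy":0,"dz":-1.5,"rx":0,"ry":0,"rz":0,"claw":-0.2},
    {"dx":0,"dy":0,"dz":0,"rx":0,"ry":0,"rz":0,"claw":-1},
    {"dx":0,"dy":0,"dz":0,"rx":0,"ry":0,"rz":0,"claw":-1},
    {"dx":0,"dy":0,"dz":0,"rx":0,"ry":0,"rz":0,"claw":-1},
    {"dx":0,"dy":0,"dz":0,"rx":0,"ry":0,"rz":0,"claw":-1},
    {"dx":0,"dy":0,"dz":0,"rx":0,"ry":0,"rz":0,"claw":-1}
  ]
}}

```text
time_s: 12.67
tcp_pos: [437.4, 164.4, 34.3]
orientation: [0.709, -0.002, 0.705, 0.001]
ft_force: [0.2, -0.6, 0.8]
gripper_width: 0.087
```

{"op": "drive_tool", "data": {
  "steps": [
    {"dx":0,"dy":0,"dz":10,"rx":0,"ry":0,"rz":0,"claw":-1},
    {"dx":0,"dy":0,"dz":25,"rx":0,"ry":0,"rz":0,"claw":-1},
    {"dx":0,"dy":0,"dz":30,"rx":0,"ry":0,"rz":0,"claw":-1},
    {"dx":0,"dy":0,"dz":30,"rx":0,"ry":0,"rz":0,"claw":-1},
    {"dx":0,"dy":0,"dz":25,"rx":0,"ry":0,"rz":0,"claw":-1},
    {"dx":0,"dy":0,"dz":15,"rx":0,"ry":0,"rz":0,"claw":-1},
    {"dx":0,"dy":0,"dz":0,"rx":0,"ry":0,"rz":0,"claw":-1}
  ]
}}

```text
time_s: 13.25
tcp_pos: [435.3, 162.0, 178.6]
orientation: [0.708, -0.002, 0.706, -0.001]
ft_force: [-0.2, 0.4, -0.6]
gripper_width: 0.087
```

```bash
python3 - <<'E'
from h import *
st(); shades(46)
E
```

```text
t 13.25 tcp [435.3 162.  178.6] xt [ 0.003 -0.004 -1.   ] yt [-0.002  1.    -0.004] jaw yaw 90.1 w 0.087 F [-0.2  0.4 -0.6] q [-0.73  0.1   0.24  2.1  -0.03  0.94  1.11]
shade [199.3 145.9  46.   46. ] [616.9 142.8  46. ]
```

{"op": "drive_tool", "data": {
  "steps": [
    {"dx":15,"dy":2,"dz":0,"rx":0,"ry":0,"rz":0,"claw":-1},
    {"dx":30,"dy":3,"dz":0,"rx":0,"ry":0,"rz":0,"claw":-1},
    {"dx":30,"dy":3,"dz":0,"rx":0,"ry":0,"rz":0,"claw":-1},
    {"dx":30,"dy":3,"dz":0,"rx":0,"ry":0,"rz":0,"claw":-1},
    {"dx":30,"dy":3,"dz":0,"rx":0,"ry":0,"rz":0,"claw":-1},
    {"dx":25,"dy":3,"dz":0,"rx":0,"ry":0,"rz":0,"claw":-1},
    {"dx":10,"dy":2,"dz":0,"rx":0,"ry":0,"rz":0,"claw":-1},
    {"dx":0,"dy":0,"dz":0,"rx":0,"ry":0,"rz":0,"claw":-1},
    {"dx":0,"dy":0,"dz":0,"rx":0,"ry":0,"rz":0,"claw":-1}
  ]
}}

```text
time_s: 14.05
tcp_pos: [607.0, 179.0, 168.0]
orientation: [0.704, -0.005, 0.71, -0.002]
ft_force: [0.4, -0.8, -0.6]
gripper_width: 0.088
```

{"op": "drive_tool", "data": {
  "steps": [
    {"dx":5,"dy":2,"dz":-10,"rx":0,"ry":-0.5,"rz":0,"claw":-1},
    {"dx":3,"dy":2,"dz":-20,"rx":0,"ry":0,"rz":0,"claw":-1},
    {"dx":0,"dy":0,"dz":-20,"rx":0,"ry":0,"rz":0,"claw":-1},
    {"dx":0,"dy":0,"dz":-8,"rx":0,"ry":0,"rz":0,"claw":-1},
    {"dx":0,"dy":0,"dz":0,"rx":0,"ry":0,"rz":0,"claw":-1},
    {"dx":0,"dy":0,"dz":0,"rx":0,"ry":0,"rz":0,"claw":-1}
  ]
}}

```text
time_s: 14.55
tcp_pos: [609.0, 182.0, 106.1]
orientation: [0.706, -0.005, 0.708, -0.002]
ft_force: [0.2, -0.5, -0.2]
gripper_width: 0.087
```

{"op": "drive_tool", "data": {
  "steps": [
    {"dx":7,"dy":1,"dz":0,"rx":0,"ry":0,"rz":0,"claw":-1},
    {"dx":0,"dy":0,"dz":-6,"rx":0,"ry":0,"rz":0,"claw":-1},
    {"dx":0,"dy":0,"dz":-6,"rx":0,"ry":0,"rz":0,"claw":-1},
    {"dx":0,"dy":0,"dz":0,"rx":0,"ry":0,"rz":0,"claw":-1}
  ]
}}

```text
time_s: 14.88
tcp_pos: [617.5, 183.6, 96.5]
orientation: [0.707, -0.005, 0.707, -0.001]
ft_force: [-1.4, 0.1, -1.1]
gripper_width: 0.085
```

{"op": "drive_tool", "data": {
  "steps": [
    {"dx":0,"dy":0,"dz":-4,"rx":0,"ry":0,"rz":0,"claw":-1},
    {"dx":0,"dy":0,"dz":-4,"rx":0,"ry":0,"rz":0,"claw":-1},
    {"dx":0,"dy":0,"dz":0,"rx":0,"ry":0,"rz":0,"claw":-1}
  ]
}}

```text
time_s: 15.13
tcp_pos: [618.1, 183.8, 88.3]
orientation: [0.707, -0.004, 0.707, -0.001]
ft_force: [-0.7, -0.7, -0.5]
gripper_width: 0.086
```

{"op": "drive_tool", "data": {
  "steps": [
    {"dx":-1,"dy":0,"dz":-1.5,"rx":0,"ry":0,"rz":0,"claw":-1},
    {"dx":0,"dy":0,"dz":0,"rx":0,"ry":0,"rz":0,"claw":-1}
  ]
}}

```text
time_s: 15.3
tcp_pos: [618.4, 185.1, 88.0]
orientation: [0.708, -0.004, 0.706, -0.0]
ft_force: [-0.6, -0.5, 1.2]
gripper_width: 0.09
```

{"op": "drive_tool", "data": {
  "steps": [
    {"dx":0,"dy":0,"dz":0,"rx":0,"ry":0,"rz":0,"claw":-0.35},
    {"dx":0,"dy":0,"dz":0,"rx":0,"ry":0,"rz":0,"claw":-0.35},
    {"dx":0,"dy":0,"dz":0,"rx":0,"ry":0,"rz":0,"claw":-0.35},
    {"dx":0,"dy":0,"dz":15,"rx":0,"ry":0,"rz":0,"claw":-0.3},
    {"dx":0,"dy":0,"dz":30,"rx":0,"ry":0,"rz":0,"claw":-0.3},
    {"dx":0,"dy":0,"dz":35,"rx":0,"ry":0,"rz":0,"claw":-0.3},
    {"dx":0,"dy":0,"dz":35,"rx":0,"ry":0,"rz":0,"claw":-0.3},
    {"dx":-30,"dy":-25,"dz":0,"rx":0,"ry":0,"rz":-5,"claw":-0.3},
    {"dx":-25,"dy":-30,"dz":0,"rx":0,"ry":0,"rz":-5,"claw":-0.3},
    {"dx":-15,"dy":-36,"dz":0,"rx":0,"ry":0,"rz":-5,"claw":-0.3},
    {"dx":-10,"dy":-36,"dz":0,"rx":0,"ry":0,"rz":-5,"claw":-0.3},
    {"dx":0,"dy":-36,"dz":0,"rx":0,"ry":0,"rz":-5,"claw":-0.3},
    {"dx":0,"dy":0,"dz":0,"rx":0,"ry":0,"rz":0,"claw":-0.3}
  ]
}}

```text
time_s: 16.38
tcp_pos: [532.3, 17.7, 207.2]
orientation: [0.69, 0.156, 0.689, -0.158]
ft_force: [0.3, 0.1, -0.3]
gripper_width: 0.353
```

```bash
python3 - <<'E'
from h import *
st(); im=shades(); a=[]
o=np.array([483,-146,0]);th=np.radians(-10.8);X=np.array([np.cos(th),np.sin(th),0]);Y=np.array([-np.sin(th),np.cos(th),0])
for n,b in(("top",(130,110,400,240)),("side",(190,140,350,300))):
    im=get_image(n); s=4 if n=="side" else 3; g=cv2.resize(im["img"][b[1]:b[3],b[0]:b[2],::-1],None,fx=s,fy=s,interpolation=cv2.INTER_CUBIC)
    for sx in(-25,25):
        for k in range(8):
            p=proj(im,o+X*sx+Y*(-77+22*k)+[0,0,77]); q=((p-[b[0],b[1]]+.5)*s).astype(int); cv2.circle(g,tuple(map(int,q)),2,(0,0,255),1)
    a.append(g)
cv2.imwrite("pics/ov.png",np.vstack([cv2.resize(a[0],(660,318)),cv2.resize(a[1],(640,640))[330:612,:].copy() if 0 else cv2.copyMakeBorder(a[1][300:580],0,0,0,660-640,cv2.BORDER_CONSTANT)]))
E
```

```text
t 16.38 tcp [532.3  17.7 207.2] xt [ 0.    -0.004 -1.   ] yt [ 0.433  0.901 -0.003] jaw yaw 64.3 w 0.353 F [ 0.3  0.1 -0.3] q [-0.54  0.2   0.44  1.94 -0.09  1.02  1.07]
shade [229.  215.8  88.9 255.2] [408.6  54.1  46. ]
```

View pics/ov.png

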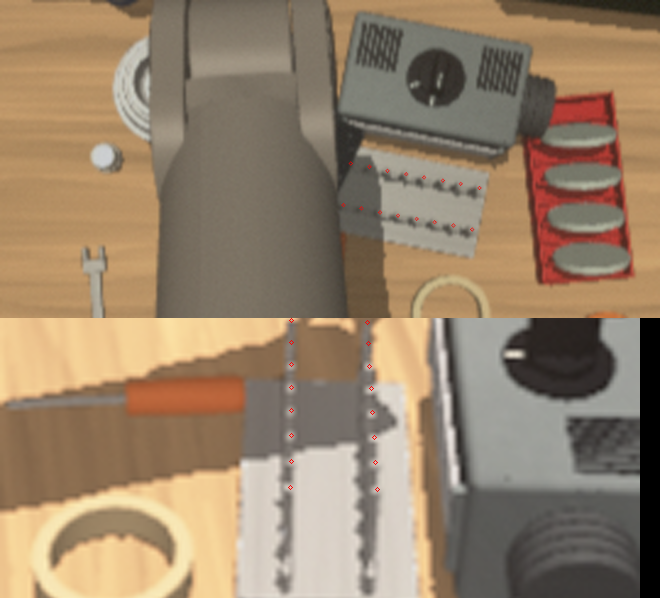

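The predicted tine tips agree with the top view to within about 2 mm, and I'll check again at the first insertion. Moving to the glass nearest the robot.

{"op": "drive_tool", "data": {
  "steps": [
    {"dx":-12,"dy":-25,"dz":0,"rx":0,"ry":0,"rz":-4.9,"claw":-0.3},
    {"dx":-13,"dy":-33,"dz":0,"rx":0,"ry":0,"rz":-4.9,"claw":-0.3},
    {"dx":-13,"dy":-33,"dz":0,"rx":0,"ry":0,"rz":-4.9,"claw":-0.3},
    {"dx":-13,"dy":-33,"dz":0,"rx":0,"ry":0,"rz":-4.9,"claw":-0.3},
    {"dx":-13,"dy":-33,"dz":0,"rx":0,"ry":0,"rz":-4.9,"claw":-0.3},
    {"dx":-13,"dy":-33,"dz":0,"rx":0,"ry":0,"rz":-4.9,"claw":-0.3},
    {"dx":-13,"dy":-33,"dz":0,"rx":0,"ry":0,"rz":-4.9,"claw":-0.3},
    {"dx":-13,"dy":-33,"dz":0,"rx":0,"ry":0,"rz":-4.9,"claw":-0.3},
    {"dx":-13,"dy":-33,"dz":0,"rx":0,"ry":0,"rz":-4.9,"claw":-0.3},
    {"dx":-13,"dy":-33,"dz":0,"rx":0,"ry":0,"rz":-4.9,"claw":-0.3},
    {"dx":-13,"dy":-33,"dz":0,"rx":0,"ry":0,"rz":-4.9,"claw":-0.3},
    {"dx":-7,"dy":-25,"dz":0,"rx":0,"ry":0,"rz":-4.9,"claw":-0.3},
    {"dx":0,"dy":0,"dz":0,"rx":0.6,"ry":-6.6,"rz":0,"claw":-0.3},
    {"dx":0,"dy":0,"dz":0,"rx":0.6,"ry":-6.6,"rz":0,"claw":-0.3},
    {"dx":0,"dy":0,"dz":0,"rx":0.6,"ry":-6.6,"rz":0,"claw":-0.3},
    {"dx":0,"dy":0,"dz":0,"rx":0,"ry":0,"rz":0,"claw":-0.3}
  ]
}}

```text
time_s: 17.87
tcp_pos: [389.8, -353.9, 203.4]
orientation: [0.606, 0.55, 0.433, -0.377]
ft_force: [-0.8, -1.2, -1.9]
gripper_width: 0.347
```

```bash
cat >> h.py <<'E'
def lenses():
    im=get_image("top"); hsv=cv2.cvtColor(im["img"],cv2.COLOR_RGB2HSV)
    m=((hsv[...,1]<60)&(hsv[...,2]>70)).astype(np.uint8); 
    for c in cv2.findContours(m,cv2.RETR_EXTERNAL,cv2.CHAIN_APPROX_NONE)[0]:
        x,y,w,h=cv2.boundingRect(c)
        if x>338 and x+w<400 and 145<y<235 and w>15: print("lens",(x,y,w,h),onz(im,(x+w/2-.5,y+h/2-.5),48).round(1))
    return im
E
python3 - <<'E'
from h import *
st(); lenses(); im=shades()
# tines: dark px on plate vs predicted
g=cv2.cvtColor(im["img"],cv2.COLOR_RGB2GRAY).astype(float)
o=np.array([483,-146,0]);th=np.radians(-10.8);X=np.array([np.cos(th),np.sin(th),0]);Y=np.array([-np.sin(th),np.cos(th),0])
for sx in(-25,25):
    for k in range(8):
        q=np.mean([proj(im,o+X*sx+Y*(-77+22*k)+[0,0,z]) for z in(20,35,50,65,77)],0)
        x0,y0=np.round(q).astype(int); w=np.clip(125-g[y0-4:y0+5,x0-3:x0+4],0,None); yy,xx=np.mgrid[y0-4:y0+5,x0-3:x0+4]
        print(sx,k,((xx*w).sum()/w.sum()-q[0]).round(2),((yy*w).sum()/w.sum()-q[1]).round(2),end=" | ")
E
```

```text
t 17.87 tcp [ 389.8 -353.9  203.4] xt [ 0.341  0.021 -0.94 ] yt [0.934 0.11  0.341] jaw yaw 6.7 w 0.347 F [-0.8 -1.2 -1.9] q [ 0.04  0.07  0.8   2.15 -0.47  0.77  1.27]
lens (354, 194, 31, 11) [ 456.9 -360.2   48. ]
lens (353, 177, 31, 11) [ 507.4 -358.2   48. ]
shade [199.3 145.8  45.9  46.1] [617.  142.9  46. ]
-25 0 -1.0 1.13 | -25 1 -0.9 1.24 | -25 2 -0.5 1.18 | -25 3 -1.01 0.99 | -25 4 -0.52 1.1 | -25 5 0.15 1.4 | -25 6 -0.1 0.92 | -25 7 0.34 1.27 | 25 0 -0.96 1.45 | 25 1 -0.9 1.64 | 25 2 -0.3 1.46 | 25 3 -0.82 1.5 | 25 4 -0.23 1.47 | 25 5 0.48 1.76 | 25 6 0.07 1.21 | 25 7 0.0 1.38 |
```

{"op": "drive_tool", "data": {
  "steps": [
    {"dx":-20,"dy":-9,"dz":0,"rx":0,"ry":0,"rz":-1.5,"claw":-0.3},
    {"dx":-18,"dy":-7,"dz":0,"rx":0,"ry":0,"rz":0,"claw":-0.3},
    {"dx":9,"dy":0,"dz":-26,"rx":0,"ry":0,"rz":0,"claw":-0.3},
    {"dx":9,"dy":0,"dz":-26,"rx":0,"ry":0,"rz":0,"claw":-0.3},
    {"dx":9,"dy":0,"dz":-26,"rx":0,"ry":0,"rz":0,"claw":-0.3},
    {"dx":5,"dy":0,"dz":-14,"rx":0,"ry":0,"rz":0,"claw":-0.3},
    {"dx":0,"dy":0,"dz":0,"rx":0,"ry":0,"rz":0,"claw":-0.3},
    {"dx":0,"dy":0,"dz":0,"rx":0,"ry":0,"rz":0,"claw":-0.3}
  ]
}}

```text
time_s: 18.63
tcp_pos: [395.3, -366.9, 110.4]
orientation: [0.603, 0.547, 0.437, -0.383]
ft_force: [0.5, 0.2, 0.1]
gripper_width: 0.352
```

```bash
python3 - <<'E'
from h import *
st(); shot("side","l1.png",(215,210,375,330),(800,600))
E
```

```text
t 18.63 tcp [ 395.3 -366.9  110.4] xt [ 0.325  0.016 -0.945] yt [0.939 0.109 0.325] jaw yaw 6.6 w 0.352 F [0.5 0.2 0.1] q [ 0.17  0.29  0.73  2.21 -0.8   0.66  1.6 ]
```

View pics/l1.png

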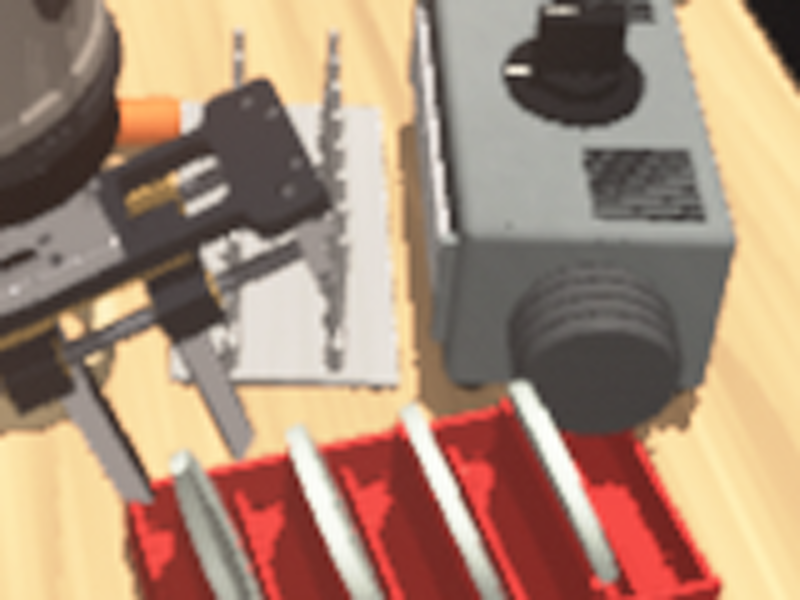

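Fingers straddle glass 1, with its top at (185,460). I'll shift 10 mm in -x to line up and slide down along the glass.

{"op": "drive_tool", "data": {
  "steps": [
    {"dx":-10,"dy":0,"dz":0,"rx":0,"ry":-1,"rz":-1.5,"claw":-0.3},
    {"dx":0,"dy":0,"dz":0,"rx":0,"ry":0,"rz":0,"claw":-0.3}
  ]
}}

```text
time_s: 18.85
tcp_pos: [385.8, -367.0, 112.3]
orientation: [0.603, 0.556, 0.423, -0.385]
ft_force: [-0.3, -1.0, 0.2]
gripper_width: 0.347
```

{"op": "drive_tool", "data": {
  "steps": [
    {"dx":4,"dy":0,"dz":-12,"rx":0,"ry":0,"rz":0,"claw":-0.3},
    {"dx":4,"dy":0,"dz":-12,"rx":0,"ry":0,"rz":0,"claw":-0.3},
    {"dx":0,"dy":0,"dz":0,"rx":0,"ry":0,"rz":0,"claw":-0.3}
  ]
}}

```text
time_s: 19.1
tcp_pos: [394.7, -367.8, 92.1]
orientation: [0.605, 0.557, 0.42, -0.384]
ft_force: [0.5, 1.3, 0.9]
gripper_width: 0.349
```

{"op": "drive_tool", "data": {
  "steps": [
    {"dx":0,"dy":0,"dz":-10,"rx":0,"ry":0,"rz":0,"claw":-0.3},
    {"dx":3,"dy":0,"dz":-11,"rx":0,"ry":0,"rz":0,"claw":-0.3},
    {"dx":2,"dy":0,"dz":-6,"rx":0,"ry":0,"rz":0,"claw":-0.3},
    {"dx":0,"dy":0,"dz":0,"rx":0,"ry":0,"rz":0,"claw":-0.3}
  ]
}}

```text
time_s: 19.43
tcp_pos: [400.3, -369.1, 69.3]
orientation: [0.606, 0.557, 0.418, -0.384]
ft_force: [0.1, -0.4, -0.7]
gripper_width: 0.349
```

```bash
python3 - <<'E'
from h import *
st()
E
```

```text
t 19.43 tcp [ 400.3 -369.1   69.3] xt [ 0.356  0.001 -0.934] yt [0.931 0.084 0.355] jaw yaw 5.2 w 0.349 F [ 0.1 -0.4 -0.7] q [ 0.31  0.35  0.58  2.24 -0.98  0.56  1.76]
```

Joint 5 is close to its limit, and 23 mm of glass is already between the pads, so I grip here.

{"op": "drive_tool", "data": {
  "steps": [
    {"dx":0,"dy":0,"dz":0,"rx":0,"ry":0,"rz":0,"claw":-1},
    {"dx":0,"dy":0,"dz":0,"rx":0,"ry":0,"rz":0,"claw":-1},
    {"dx":0,"dy":0,"dz":0,"rx":0,"ry":0,"rz":0,"claw":-1},
    {"dx":0,"dy":0,"dz":0,"rx":0,"ry":0,"rz":0,"claw":-1},
    {"dx":0,"dy":0,"dz":0,"rx":0,"ry":0,"rz":0,"claw":-1},
    {"dx":-3,"dy":0,"dz":8,"rx":0,"ry":0,"rz":0,"claw":-1},
    {"dx":-6,"dy":0,"dz":18,"rx":0,"ry":0,"rz":0,"claw":-1},
    {"dx":-8,"dy":0,"dz":25,"rx":0,"ry":0,"rz":0,"claw":-1},
    {"dx":0,"dy":0,"dz":25,"rx":0,"ry":0,"rz":0,"claw":-1},
    {"dx":0,"dy":0,"dz":20,"rx":0,"ry":0,"rz":0,"claw":-1},
    {"dx":0,"dy":0,"dz":0,"rx":0,"ry":0,"rz":0,"claw":-1}
  ]
}}

```text
time_s: 20.35
tcp_pos: [380.1, -369.7, 171.8]
orientation: [0.605, 0.558, 0.418, -0.385]
ft_force: [0.7, -0.9, -0.4]
gripper_width: 0.081
```

```bash
python3 - <<'E'
from h import *
st()
E
```

```text
t 20.35 tcp [ 380.1 -369.7  171.8] xt [ 0.355  0.001 -0.935] yt [0.932 0.082 0.354] jaw yaw 5.0 w 0.081 F [ 0.7 -0.9 -0.4] q [ 0.13  0.14  0.77  2.19 -0.6   0.71  1.4 ]
```

{"op": "drive_tool", "data": {
  "steps": [
    {"dx":0,"dy":0,"dz":10,"rx":-0.6,"ry":6.9,"rz":0,"claw":-1},
    {"dx":0,"dy":0,"dz":10,"rx":-0.6,"ry":6.9,"rz":0,"claw":-1},
    {"dx":5,"dy":10,"dz":5,"rx":-0.6,"ry":6.9,"rz":0,"claw":-1},
    {"dx":8,"dy":14,"dz":0,"rx":0,"ry":0,"rz":6.5,"claw":-1},
    {"dx":8,"dy":15,"dz":0,"rx":0,"ry":0,"rz":6.5,"claw":-1},
    {"dx":8,"dy":15,"dz":0,"rx":0,"ry":0,"rz":6.5,"claw":-1},
    {"dx":8,"dy":15,"dz":0,"rx":0,"ry":0,"rz":6.5,"claw":-1},
    {"dx":8,"dy":15,"dz":0,"rx":0,"ry":0,"rz":6.5,"claw":-1},
    {"dx":8,"dy":15,"dz":0,"rx":0,"ry":0,"rz":6.5,"claw":-1},
    {"dx":8,"dy":15,"dz":0,"rx":0,"ry":0,"rz":6.5,"claw":-1},
    {"dx":8,"dy":15,"dz":0,"rx":0,"ry":0,"rz":6.5,"claw":-1},
    {"dx":8,"dy":14,"dz":0,"rx":0,"ry":0,"rz":6.5,"claw":-1},
    {"dx":8,"dy":8,"dz":0,"rx":0,"ry":0,"rz":6.5,"claw":-1},
    {"dx":2,"dy":2,"dz":0,"rx":0,"ry":0,"rz":6.5,"claw":-1},
    {"dx":0,"dy":0,"dz":0,"rx":0,"ry":0,"rz":0,"claw":-1}
  ]
}}

```text
time_s: 21.6
tcp_pos: [468.3, -202.4, 188.2]
orientation: [0.712, 0.068, 0.696, -0.056]
ft_force: [0.2, 0.0, -1.2]
gripper_width: 0.083
```

```bash
python3 - <<'E'
from h import *
st()
E
```

```text
t 21.6 tcp [ 468.3 -202.4  188.2] xt [ 0.024  0.014 -1.   ] yt [0.175 0.984 0.018] jaw yaw 79.9 w 0.083 F [ 0.2  0.  -1.2] q [-0.17  0.17  0.52  2.03 -0.13  0.95  1.82]
```

{"op": "drive_tool", "data": {
  "steps": [
    {"dx":-1,"dy":-7,"dz":-10,"rx":-0.8,"ry":1.4,"rz":-0.7,"claw":-1},
    {"dx":0,"dy":-1,"dz":-10,"rx":0,"ry":0,"rz":0,"claw":-1},
    {"dx":0,"dy":0,"dz":0,"rx":0,"ry":0,"rz":0,"claw":-1},
    {"dx":0,"dy":0,"dz":0,"rx":0,"ry":0,"rz":0,"claw":-1}
  ]
}}

```text
time_s: 21.93
tcp_pos: [466.0, -210.3, 165.5]
orientation: [0.703, 0.071, 0.704, -0.07]
ft_force: [0.3, -0.4, -1.2]
gripper_width: 0.081
```

```bash
python3 - <<'E'
from h import *
st(); shot("side","r1.png",(200,150,360,270),(800,600))
im=get_image("side")
o=np.array([479.5,-145.5,0]);th=np.radians(-10.8);X=np.array([np.cos(th),np.sin(th),0]);Y=np.array([-np.sin(th),np.cos(th),0])
g=cv2.imread("pics/r1.png")
for sx in(-25,25):
    for k in range(8):
        p=proj(im,o+X*sx+Y*(-77+22*k)+[0,0,77]); q=(p-[200,150]+.5)*5; cv2.circle(g,tuple(int(v) for v in q),2,(0,0,255),-1)
cv2.imwrite("pics/r1.png",g)
E
```

```text
t 21.93 tcp [ 466.  -210.3  165.5] xt [-0.002  0.002 -1.   ] yt [0.199 0.98  0.002] jaw yaw 78.5 w 0.081 F [ 0.3 -0.4 -1.2] q [-0.16  0.22  0.53  2.03 -0.14  0.93  1.82]
```

View pics/r1.png

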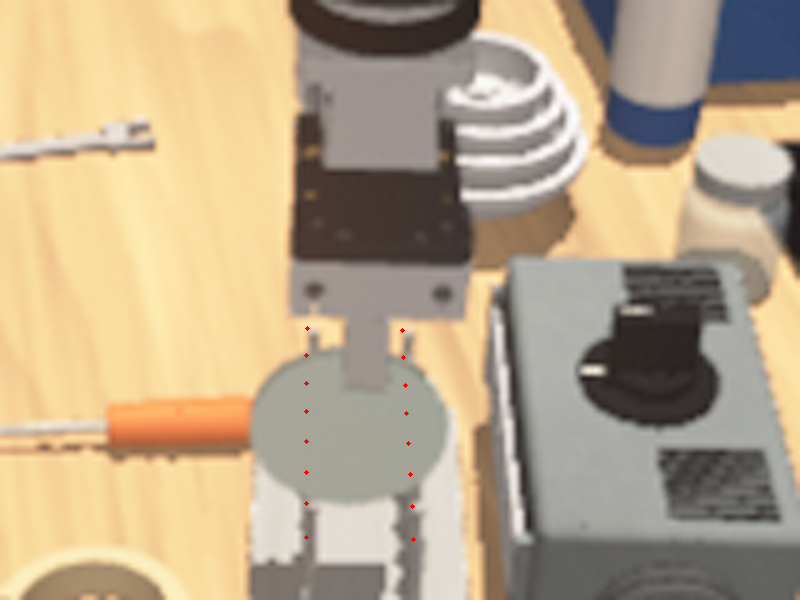

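Glass 1 is held upright at (350,425), about 5 mm toward dryer -x from the fingers, and the complete four-shade nest is behind it at (520,130). I'll correct in x and lower into the end gap.

{"op": "drive_tool", "data": {
  "steps": [
    {"dx":5,"dy":-1,"dz":-8,"rx":0,"ry":0,"rz":0.5,"claw":-1},
    {"dx":0,"dy":0,"dz":-10,"rx":0,"ry":0,"rz":0,"claw":-1},
    {"dx":0,"dy":0,"dz":-3,"rx":0,"ry":0,"rz":0,"claw":-1},
    {"dx":0,"dy":0,"dz":0,"rx":0,"ry":0,"rz":0,"claw":-1}
  ]
}}

```text
time_s: 22.37
tcp_pos: [472.0, -211.3, 143.7]
orientation: [0.704, 0.068, 0.704, -0.066]
ft_force: [-0.9, 0.8, -1.7]
gripper_width: 0.081
```

```bash
cat >> h.py <<'E'
def dry(off=0):
    s=ctrl.state()["tcp_pos"]; th=np.radians(-10.8); d=s[:2]-[479.5,-146]
    print("dryer xy",(d@[np.cos(th),np.sin(th)]).round(1),(d@[-np.sin(th),np.cos(th)]).round(1),"z",s[2].round(1))
E
python3 - <<'E'
from h import *
st(); dry()
E
```

```text
t 22.37 tcp [ 472.  -211.3  143.7] xt [ 0.001  0.003 -1.   ] yt [0.19  0.982 0.003] jaw yaw 79.0 w 0.081 F [-0.9  0.8 -1.7] q [-0.14  0.26  0.52  2.04 -0.17  0.88  1.85]
dryer xy 4.9 -65.6 z 143.7
```

{"op": "drive_tool", "data": {
  "steps": [
    {"dx":0,"dy":0,"dz":-7,"rx":0,"ry":0,"rz":0,"claw":-1},
    {"dx":0,"dy":0,"dz":-7,"rx":0,"ry":0,"rz":0,"claw":-1},
    {"dx":0,"dy":0,"dz":-4,"rx":0,"ry":0,"rz":0,"claw":-1},
    {"dx":0,"dy":0,"dz":0,"rx":0,"ry":0,"rz":0,"claw":-1}
  ]
}}

```text
time_s: 22.7
tcp_pos: [471.7, -211.3, 123.5]
orientation: [0.704, 0.069, 0.704, -0.067]
ft_force: [0.1, -0.2, -0.8]
gripper_width: 0.079
```

```bash
python3 - <<'E'
from h import *
st(); dry(); shot("side","r2.png",(230,200,330,275),(800,600))
E
```

```text
t 22.7 tcp [ 471.7 -211.3  123.5] xt [ 0.     0.003 -1.   ] yt [0.19  0.982 0.003] jaw yaw 79.0 w 0.079 F [ 0.1 -0.2 -0.8] q [-0.13  0.29  0.51  2.06 -0.19  0.84  1.87]
dryer xy 4.6 -65.6 z 123.5
```

View pics/r2.png

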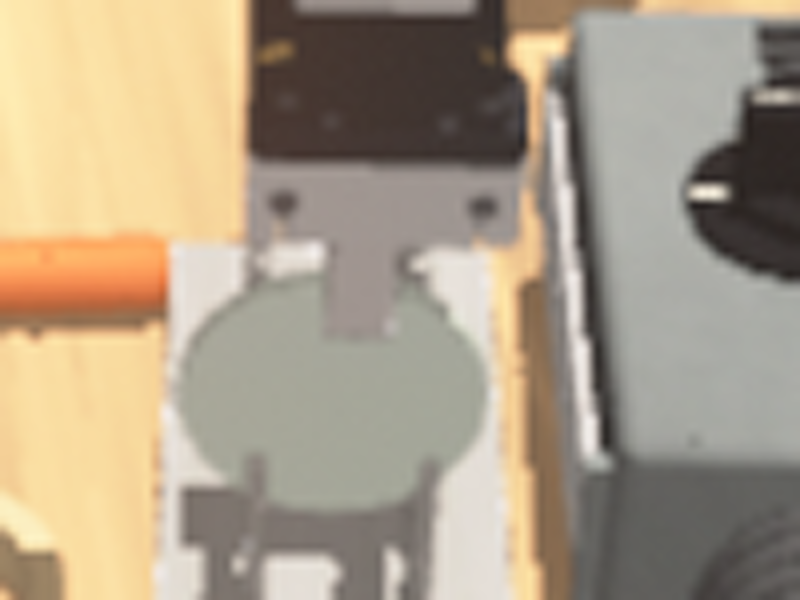

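The disc (335,390) has entered behind the end tines, whose tips show at (255,460) and (430,460), with no contact force. I'll continue down.

{"op": "drive_tool", "data": {
  "steps": [
    {"dx":0,"dy":0,"dz":-10,"rx":0,"ry":0,"rz":0,"claw":-1},
    {"dx":0,"dy":0,"dz":-10,"rx":0,"ry":0,"rz":0,"claw":-1},
    {"dx":0,"dy":0,"dz":-8,"rx":0,"ry":0,"rz":0,"claw":-1},
    {"dx":0,"dy":0,"dz":-4,"rx":0,"ry":0,"rz":0,"claw":-1},
    {"dx":0,"dy":0,"dz":0,"rx":0,"ry":0,"rz":0,"claw":-1}
  ]
}}

```text
time_s: 23.17
tcp_pos: [473.5, -211.7, 89.4]
orientation: [0.705, 0.068, 0.703, -0.067]
ft_force: [2.3, 0.1, 16.5]
gripper_width: 0.083
```

{"op": "drive_tool", "data": {
  "steps": [
    {"dx":0,"dy":0,"dz":1,"rx":0,"ry":0,"rz":0,"claw":-1},
    {"dx":0,"dy":0,"dz":0,"rx":0,"ry":0,"rz":0,"claw":-0.6},
    {"dx":0,"dy":0,"dz":0,"rx":0,"ry":0,"rz":0,"claw":-0.6},
    {"dx":0,"dy":0,"dz":0,"rx":0,"ry":0,"rz":0,"claw":-0.6},
    {"dx":0,"dy":0,"dz":10,"rx":0,"ry":0,"rz":0,"claw":-0.6},
    {"dx":0,"dy":0,"dz":15,"rx":0,"ry":0,"rz":0,"claw":-0.6},
    {"dx":0,"dy":0,"dz":30,"rx":0,"ry":0,"rz":0,"claw":-0.3},
    {"dx":0,"dy":0,"dz":35,"rx":0,"ry":0,"rz":0,"claw":-0.3},
    {"dx":0,"dy":0,"dz":15,"rx":0,"ry":0,"rz":0,"claw":-0.3},
    {"dx":0,"dy":0,"dz":0,"rx":0,"ry":0,"rz":0,"claw":-0.3}
  ]
}}

```text
time_s: 24.0
tcp_pos: [470.9, -212.5, 200.4]
orientation: [0.704, 0.069, 0.704, -0.068]
ft_force: [0.3, 0.3, -0.4]
gripper_width: 0.353
```

```bash
python3 - <<'E'
from h import *
st(); lenses(); shot("side","r3.png",(215,190,375,310),(800,600))
E
```

```text
t 24.0 tcp [ 470.9 -212.5  200.4] xt [-0.001  0.001 -1.   ] yt [0.192 0.981 0.001] jaw yaw 78.9 w 0.353 F [ 0.3  0.3 -0.4] q [-0.18  0.18  0.54  1.99 -0.11  1.    1.8 ]
```

View pics/r3.png

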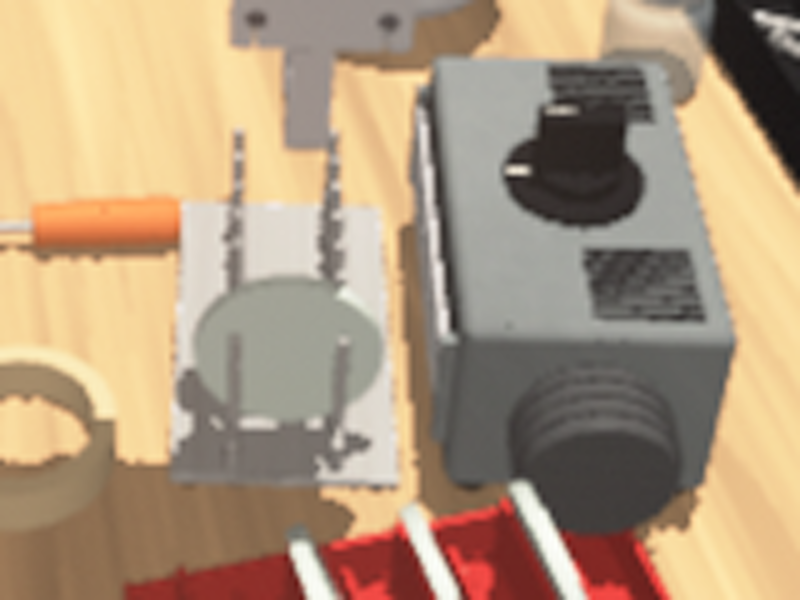

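Glass 1 stands in the end gap at (288,345). Next is glass 2.

{"op": "drive_tool", "data": {
  "steps": [
    {"dx":-6,"dy":-12,"dz":0,"rx":0,"ry":0,"rz":-6.4,"claw":-0.3},
    {"dx":-6,"dy":-14,"dz":0,"rx":0,"ry":0,"rz":-6.4,"claw":-0.3},
    {"dx":-6,"dy":-14,"dz":0,"rx":0,"ry":0,"rz":-6.4,"claw":-0.3},
    {"dx":-6,"dy":-14,"dz":0,"rx":0,"ry":0,"rz":-6.4,"claw":-0.3},
    {"dx":-6,"dy":-14,"dz":0,"rx":0,"ry":0,"rz":-6.4,"claw":-0.3},
    {"dx":-6,"dy":-14,"dz":0,"rx":0,"ry":0,"rz":-6.4,"claw":-0.3},
    {"dx":-6,"dy":-14,"dz":0,"rx":0,"ry":0,"rz":-6.4,"claw":-0.3},
    {"dx":-6,"dy":-14,"dz":0,"rx":0,"ry":0,"rz":-6.4,"claw":-0.3},
    {"dx":-6,"dy":-14,"dz":0,"rx":0,"ry":0,"rz":-6.4,"claw":-0.3},
    {"dx":-6,"dy":-12,"dz":0,"rx":0,"ry":0,"rz":-6.4,"claw":-0.3},
    {"dx":-2,"dy":-8,"dz":0,"rx":0,"ry":0,"rz":-6.4,"claw":-0.3},
    {"dx":0,"dy":0,"dz":0,"rx":0.6,"ry":-6.6,"rz":0,"claw":-0.3},
    {"dx":0,"dy":0,"dz":0,"rx":0.6,"ry":-6.6,"rz":0,"claw":-0.3},
    {"dx":0,"dy":0,"dz":0,"rx":0.6,"ry":-6.6,"rz":0,"claw":-0.3},
    {"dx":0,"dy":0,"dz":0,"rx":0,"ry":0,"rz":0,"claw":-0.3}
  ]
}}

```text
time_s: 25.35
tcp_pos: [396.8, -357.9, 179.9]
orientation: [0.592, 0.561, 0.436, -0.38]
ft_force: [-1.7, -0.9, -0.6]
gripper_width: 0.35
```

```bash
python3 - <<'E'
from h import *
st(); lenses()
E
```

```text
t 25.35 tcp [ 396.8 -357.9  179.9] xt [ 0.33   0.04  -0.943] yt [0.94  0.081 0.332] jaw yaw 4.9 w 0.35 F [-1.7 -0.9 -0.6] q [ 0.1   0.15  0.77  2.15 -0.57  0.77  1.34]
lens (354, 193, 31, 12) [ 458.4 -360.2   48. ]
lens (353, 177, 31, 11) [ 507.4 -358.2   48. ]
```

{"op": "drive_tool", "data": {
  "steps": [
    {"dx":10,"dy":-2,"dz":-8,"rx":0,"ry":-0.6,"rz":0,"claw":-0.3},
    {"dx":6,"dy":0,"dz":-20,"rx":0,"ry":0,"rz":0,"claw":-0.3},
    {"dx":6,"dy":0,"dz":-20,"rx":0,"ry":0,"rz":0,"claw":-0.3},
    {"dx":3,"dy":0,"dz":-10,"rx":0,"ry":0,"rz":0,"claw":-0.3},
    {"dx":0,"dy":0,"dz":0,"rx":0,"ry":0,"rz":0,"claw":-0.3},
    {"dx":0,"dy":0,"dz":0,"rx":0,"ry":0,"rz":0,"claw":-0.3}
  ]
}}

```text
time_s: 25.9
tcp_pos: [423.1, -357.6, 115.7]
orientation: [0.589, 0.561, 0.44, -0.381]
ft_force: [-0.2, -0.7, 0.2]
gripper_width: 0.353
```

```bash
python3 - <<'E'
from h import *
st()
E
```

```text
t 25.9 tcp [ 423.1 -357.6  115.7] xt [ 0.323  0.044 -0.945] yt [0.942 0.081 0.325] jaw yaw 4.9 w 0.353 F [-0.2 -0.7  0.2] q [ 0.18  0.31  0.68  2.16 -0.77  0.69  1.5 ]
```

{"op": "drive_tool", "data": {
  "steps": [
    {"dx":8,"dy":0,"dz":0,"rx":-0.6,"ry":-1.3,"rz":0,"claw":-0.3},
    {"dx":4,"dy":0,"dz":-12,"rx":0,"ry":0,"rz":0,"claw":-0.3},
    {"dx":4,"dy":0,"dz":-12,"rx":0,"ry":0,"rz":0,"claw":-0.3},
    {"dx":0,"dy":0,"dz":0,"rx":0,"ry":0,"rz":0,"claw":-0.3}
  ]
}}

```text
time_s: 26.23
tcp_pos: [440.8, -357.1, 92.4]
orientation: [0.597, 0.561, 0.432, -0.377]
ft_force: [-0.9, -0.5, -0.7]
gripper_width: 0.35
```

{"op": "drive_tool", "data": {
  "steps": [
    {"dx":3,"dy":0,"dz":-10,"rx":0,"ry":-0.3,"rz":0,"claw":-0.3},
    {"dx":3,"dy":0,"dz":-9,"rx":0,"ry":0,"rz":0,"claw":-0.3},
    {"dx":1,"dy":0,"dz":-3,"rx":0,"ry":0,"rz":0,"claw":-0.3},
    {"dx":0,"dy":0,"dz":0,"rx":0,"ry":0,"rz":0,"claw":-0.3}
  ]
}}

```text
time_s: 26.57
tcp_pos: [448.9, -357.2, 71.8]
orientation: [0.599, 0.561, 0.431, -0.375]
ft_force: [-0.0, 0.2, 0.9]
gripper_width: 0.353
```

```bash
python3 - <<'E'
from h import *
st()
E
```

```text
t 26.57 tcp [ 448.9 -357.2   71.8] xt [ 0.347  0.034 -0.937] yt [0.933 0.089 0.349] jaw yaw 5.4 w 0.353 F [-0.   0.2  0.9] q [ 0.25  0.39  0.57  2.17 -0.94  0.6   1.65]
```

{"op": "drive_tool", "data": {
  "steps": [
    {"dx":1,"dy":0,"dz":-3.5,"rx":0,"ry":0,"rz":0,"claw":-0.3},
    {"dx":0,"dy":0,"dz":0,"rx":0,"ry":0,"rz":0,"claw":-1},
    {"dx":0,"dy":0,"dz":0,"rx":0,"ry":0,"rz":0,"claw":-1},
    {"dx":0,"dy":0,"dz":0,"rx":0,"ry":0,"rz":0,"claw":-1},
    {"dx":0,"dy":0,"dz":0,"rx":0,"ry":0,"rz":0,"claw":-1},
    {"dx":0,"dy":0,"dz":0,"rx":0,"ry":0,"rz":0,"claw":-1}
  ]
}}

```text
time_s: 27.07
tcp_pos: [450.8, -357.9, 70.3]
orientation: [0.599, 0.561, 0.43, -0.375]
ft_force: [3.6, 0.8, -0.8]
gripper_width: 0.08
```

{"op": "drive_tool", "data": {
  "steps": [
    {"dx":-3,"dy":0,"dz":8,"rx":0,"ry":0,"rz":0,"claw":-1},
    {"dx":-6,"dy":0,"dz":18,"rx":0,"ry":0,"rz":0,"claw":-1},
    {"dx":-8,"dy":0,"dz":25,"rx":0,"ry":0,"rz":0,"claw":-1},
    {"dx":-4,"dy":0,"dz":28,"rx":0,"ry":0,"rz":0,"claw":-1},
    {"dx":0,"dy":0,"dz":28,"rx":0,"ry":0,"rz":0,"claw":-1},
    {"dx":0,"dy":0,"dz":10,"rx":-0.6,"ry":6.8,"rz":0,"claw":-1},
    {"dx":0,"dy":0,"dz":0,"rx":-0.6,"ry":6.8,"rz":0,"claw":-1},
    {"dx":0,"dy":0,"dz":0,"rx":-0.6,"ry":6.8,"rz":0,"claw":-1},
    {"dx":0,"dy":0,"dz":0,"rx":0,"ry":0,"rz":0,"claw":-1}
  ]
}}

```text
time_s: 27.82
tcp_pos: [422.2, -360.2, 194.9]
orientation: [0.52, 0.478, 0.52, -0.481]
ft_force: [0.4, 1.6, -0.8]
gripper_width: 0.082
```

```bash
python3 - <<'E'
from h import *
st()
E
```

```text
t 27.82 tcp [ 422.2 -360.2  194.9] xt [-0.003 -0.002 -1.   ] yt [ 0.997  0.081 -0.003] jaw yaw 4.6 w 0.082 F [ 0.4  1.6 -0.8] q [-0.08  0.31  0.82  1.92 -0.27  1.02  0.94]
```

{"op": "drive_tool", "data": {
  "steps": [
    {"dx":5,"dy":14,"dz":0,"rx":0,"ry":0,"rz":6.5,"claw":-1},
    {"dx":5,"dy":18,"dz":0,"rx":0,"ry":0,"rz":6.5,"claw":-1},
    {"dx":5,"dy":18,"dz":0,"rx":0,"ry":0,"rz":6.5,"claw":-1},
    {"dx":5,"dy":18,"dz":0,"rx":0,"ry":0,"rz":6.5,"claw":-1},
    {"dx":5,"dy":18,"dz":0,"rx":0,"ry":0,"rz":6.5,"claw":-1},
    {"dx":5,"dy":18,"dz":0,"rx":0,"ry":0,"rz":6.5,"claw":-1},
    {"dx":5,"dy":18,"dz":0,"rx":0,"ry":0,"rz":6.5,"claw":-1},
    {"dx":5,"dy":18,"dz":0,"rx":0,"ry":0,"rz":6.5,"claw":-1},
    {"dx":5,"dy":18,"dz":0,"rx":0,"ry":0,"rz":6.5,"claw":-1},
    {"dx":5,"dy":16,"dz":0,"rx":0,"ry":0,"rz":6.5,"claw":-1},
    {"dx":2,"dy":8,"dz":0,"rx":0,"ry":0,"rz":6.5,"claw":-1},
    {"dx":0,"dy":0,"dz":0,"rx":0,"ry":0,"rz":0,"claw":-1},
    {"dx":0,"dy":0,"dz":0,"rx":0,"ry":0,"rz":0,"claw":-1}
  ]
}}

```text
time_s: 28.9
tcp_pos: [472.1, -171.6, 196.9]
orientation: [0.707, 0.064, 0.701, -0.068]
ft_force: [0.1, -0.5, -1.7]
gripper_width: 0.081
```

```bash
python3 - <<'E'
from h import *
st(); dry()
E
```

```text
t 28.9 tcp [ 472.1 -171.6  196.9] xt [ 0.008 -0.007 -1.   ] yt [ 0.185  0.983 -0.005] jaw yaw 79.3 w 0.081 F [ 0.1 -0.5 -1.7] q [-0.25  0.15  0.52  2.03 -0.09  0.98  1.7 ]
dryer xy -2.5 -26.5 z 196.9
```

{"op": "drive_tool", "data": {
  "steps": [
    {"dx":3.3,"dy":4,"dz":-10,"rx":0.4,"ry":0.5,"rz":0,"claw":-1},
    {"dx":0,"dy":0,"dz":-20,"rx":0,"ry":0,"rz":0,"claw":-1},
    {"dx":0,"dy":0,"dz":-15,"rx":0,"ry":0,"rz":0,"claw":-1},
    {"dx":0,"dy":0,"dz":0,"rx":0,"ry":0,"rz":0,"claw":-1},
    {"dx":0,"dy":0,"dz":0,"rx":0,"ry":0,"rz":0,"claw":-1}
  ]
}}

```text
time_s: 29.32
tcp_pos: [475.0, -170.6, 149.2]
orientation: [0.703, 0.073, 0.704, -0.073]
ft_force: [0.1, -0.3, -1.2]
gripper_width: 0.084
```

```bash
python3 - <<'E'
from h import *
st(); dry()
E
```

```text
t 29.32 tcp [ 475.  -170.6  149.2] xt [-0.001  0.    -1.   ] yt [0.206 0.979 0.   ] jaw yaw 78.1 w 0.084 F [ 0.1 -0.3 -1.2] q [-0.23  0.23  0.51  2.06 -0.15  0.88  1.73]
dryer xy 0.2 -25.0 z 149.2
```

{"op": "drive_tool", "data": {
  "steps": [
    {"dx":0.5,"dy":3,"dz":0,"rx":0,"ry":0,"rz":1.1,"claw":-1},
    {"dx":0,"dy":0,"dz":-3,"rx":0,"ry":0,"rz":0,"claw":-1},
    {"dx":0,"dy":0,"dz":0,"rx":0,"ry":0,"rz":0,"claw":-1},
    {"dx":0,"dy":0,"dz":0,"rx":0,"ry":0,"rz":0,"claw":-1}
  ]
}}

```text
time_s: 29.65
tcp_pos: [476.0, -168.5, 147.2]
orientation: [0.704, 0.067, 0.704, -0.067]
ft_force: [0.5, -0.3, -1.8]
gripper_width: 0.08
```

```bash
python3 - <<'E'
from h import *
st(); dry()
E
```

```text
t 29.65 tcp [ 476.  -168.5  147.2] xt [-0.001  0.    -1.   ] yt [ 0.19   0.982 -0.   ] jaw yaw 79.0 w 0.08 F [ 0.5 -0.3 -1.8] q [-0.23  0.23  0.51  2.06 -0.15  0.88  1.74]
dryer xy 0.8 -22.7 z 147.2
```

{"op": "drive_tool", "data": {
  "steps": [
    {"dx":0,"dy":0.6,"dz":-8,"rx":0,"ry":0,"rz":0,"claw":-1},
    {"dx":0,"dy":0,"dz":-8,"rx":0,"ry":0,"rz":0,"claw":-1},
    {"dx":0,"dy":0,"dz":-6,"rx":0,"ry":0,"rz":0,"claw":-1},
    {"dx":0,"dy":0,"dz":0,"rx":0,"ry":0,"rz":0,"claw":-1}
  ]
}}

```text
time_s: 29.98
tcp_pos: [476.7, -167.7, 124.0]
orientation: [0.704, 0.068, 0.703, -0.067]
ft_force: [-0.3, -0.2, -0.8]
gripper_width: 0.083
```

```bash
python3 - <<'E'
from h import *
st(); dry()
E
```

```text
t 29.98 tcp [ 476.7 -167.7  124. ] xt [ 0.002  0.    -1.   ] yt [0.19  0.982 0.001] jaw yaw 79.0 w 0.083 F [-0.3 -0.2 -0.8] q [-0.21  0.27  0.5   2.09 -0.17  0.83  1.77]
dryer xy 1.3 -21.8 z 124.0
```

{"op": "drive_tool", "data": {
  "steps": [
    {"dx":0,"dy":0,"dz":-10,"rx":0,"ry":0,"rz":0,"claw":-1},
    {"dx":0,"dy":0,"dz":-9,"rx":0,"ry":0,"rz":0,"claw":-1},
    {"dx":0,"dy":0,"dz":-6,"rx":0,"ry":0,"rz":0,"claw":-1},
    {"dx":0,"dy":0,"dz":-3,"rx":0,"ry":0,"rz":0,"claw":-1},
    {"dx":0,"dy":0,"dz":0,"rx":0,"ry":0,"rz":0,"claw":-1}
  ]
}}

```text
time_s: 30.4
tcp_pos: [476.0, -167.7, 91.9]
orientation: [0.704, 0.068, 0.704, -0.067]
ft_force: [-0.3, -0.9, -1.4]
gripper_width: 0.083
```

{"op": "drive_tool", "data": {
  "steps": [
    {"dx":0,"dy":0,"dz":-3,"rx":0,"ry":0,"rz":0,"claw":-1},
    {"dx":0,"dy":0,"dz":-2,"rx":0,"ry":0,"rz":0,"claw":-1},
    {"dx":0,"dy":0,"dz":0,"rx":0,"ry":0,"rz":0,"claw":-1}
  ]
}}

```text
time_s: 30.65
tcp_pos: [476.0, -167.7, 86.4]
orientation: [0.704, 0.068, 0.704, -0.068]
ft_force: [0.3, 0.8, -0.7]
gripper_width: 0.079
```

{"op": "drive_tool", "data": {
  "steps": [
    {"dx":0,"dy":0,"dz":-2.5,"rx":0,"ry":0,"rz":0,"claw":-1},
    {"dx":0,"dy":0,"dz":-1.5,"rx":0,"ry":0,"rz":0,"claw":-1},
    {"dx":0,"dy":0,"dz":0,"rx":0,"ry":0,"rz":0,"claw":-1}
  ]
}}

```text
time_s: 30.9
tcp_pos: [477.7, -168.0, 85.1]
orientation: [0.705, 0.068, 0.703, -0.067]
ft_force: [-4.4, 1.0, 0.9]
gripper_width: 0.084
```

{"op": "drive_tool", "data": {
  "steps": [
    {"dx":-1,"dy":0,"dz":-2,"rx":0,"ry":0,"rz":0,"claw":-1},
    {"dx":0,"dy":0,"dz":-1,"rx":0,"ry":0,"rz":0,"claw":-1},
    {"dx":0,"dy":0,"dz":0,"rx":0,"ry":0,"rz":0,"claw":-1}
  ]
}}

```text
time_s: 31.15
tcp_pos: [477.7, -168.1, 85.3]
orientation: [0.706, 0.069, 0.702, -0.067]
ft_force: [-2.6, 1.5, -0.3]
gripper_width: 0.081
```

```bash
python3 - <<'E'
from h import *
st(); dry(); shot("side","r4.png",(225,180,335,262),(800,596))
E
```

```text
t 31.15 tcp [ 477.7 -168.1   85.3] xt [ 0.006  0.003 -1.   ] yt [0.191 0.982 0.005] jaw yaw 79.0 w 0.081 F [-2.6  1.5 -0.3] q [-0.18  0.33  0.47  2.11 -0.23  0.74  1.82]
dryer xy 2.3 -22.1 z 85.3
```

View pics/r4.png

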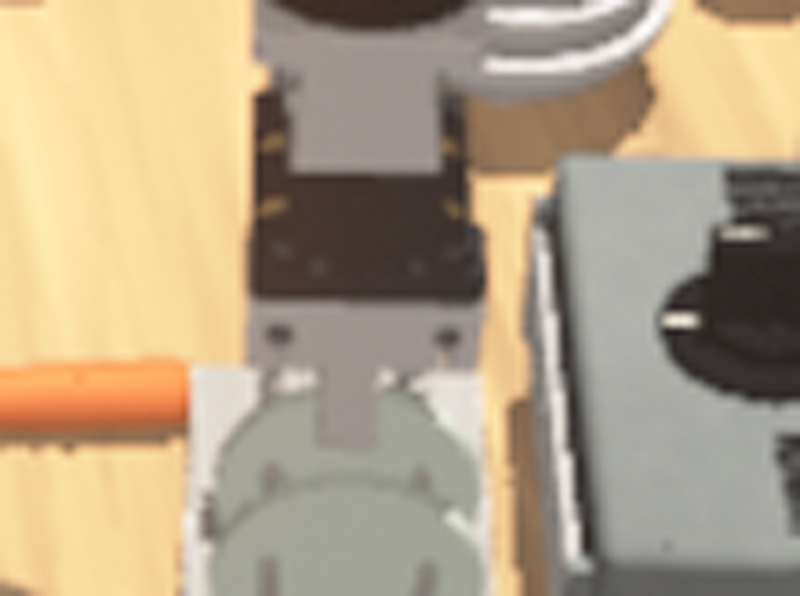

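Glass 2 (340,450) stands two gaps behind glass 1 (355,540), behind its tines. Release.

{"op": "drive_tool", "data": {
  "steps": [
    {"dx":0,"dy":0,"dz":0,"rx":0,"ry":0,"rz":0,"claw":-0.6},
    {"dx":0,"dy":0,"dz":0,"rx":0,"ry":0,"rz":0,"claw":-0.6},
    {"dx":0,"dy":0,"dz":0,"rx":0,"ry":0,"rz":0,"claw":-0.6},
    {"dx":0,"dy":0,"dz":10,"rx":0,"ry":0,"rz":0,"claw":-0.6},
    {"dx":0,"dy":0,"dz":20,"rx":0,"ry":0,"rz":0,"claw":-0.6},
    {"dx":0,"dy":0,"dz":30,"rx":0,"ry":0,"rz":0,"claw":-0.3},
    {"dx":0,"dy":0,"dz":30,"rx":0,"ry":0,"rz":0,"claw":-0.3},
    {"dx":0,"dy":0,"dz":20,"rx":0,"ry":0,"rz":0,"claw":-0.3},
    {"dx":0,"dy":0,"dz":0,"rx":0,"ry":0,"rz":0,"claw":-0.3}
  ]
}}

```text
time_s: 31.95
tcp_pos: [476.7, -169.4, 202.4]
orientation: [0.705, 0.069, 0.702, -0.068]
ft_force: [0.7, 0.8, 0.7]
gripper_width: 0.346
```

```bash
python3 - <<'E'
from h import *
st(); im=lenses()
hsv=cv2.cvtColor(im["img"],cv2.COLOR_RGB2HSV);m=((hsv[...,1]<60)&(hsv[...,2]>70)).astype(np.uint8)
for c in cv2.findContours(m,cv2.RETR_EXTERNAL,cv2.CHAIN_APPROX_NONE)[0]:
    if cv2.contourArea(c)>100: print(cv2.boundingRect(c),end=" ")
E
```

```text
t 31.95 tcp [ 476.7 -169.4  202.4] xt [ 0.005  0.001 -1.   ] yt [0.193 0.981 0.002] jaw yaw 78.9 w 0.346 F [0.7 0.8 0.7] q [-0.26  0.16  0.53  2.01 -0.1   1.    1.7 ]
(275, 368, 77, 16) (223, 345, 35, 20) (201, 305, 83, 79) (164, 211, 13, 60) (452, 208, 27, 20) (260, 168, 47, 43) (436, 155, 30, 35) (453, 151, 59, 74) (176, 123, 47, 47) (268, 115, 129, 258) (165, 91, 25, 19) (223, 88, 20, 23) (503, 81, 9, 26) (157, 73, 23, 24) (256, 0, 256, 71)
```

{"op": "drive_tool", "data": {
  "steps": [
    {"dx":-1,"dy":-14,"dz":0,"rx":0,"ry":0,"rz":-6.4,"claw":-0.3},
    {"dx":-1,"dy":-17,"dz":0,"rx":0,"ry":0,"rz":-6.4,"claw":-0.3},
    {"dx":-1,"dy":-17,"dz":0,"rx":0,"ry":0,"rz":-6.4,"claw":-0.3},
    {"dx":-1,"dy":-17,"dz":0,"rx":0,"ry":0,"rz":-6.4,"claw":-0.3},
    {"dx":-1,"dy":-17,"dz":0,"rx":0,"ry":0,"rz":-6.4,"claw":-0.3},
    {"dx":-1,"dy":-17,"dz":0,"rx":0,"ry":0,"rz":-6.4,"claw":-0.3},
    {"dx":-1,"dy":-17,"dz":0,"rx":0,"ry":0,"rz":-6.4,"claw":-0.3},
    {"dx":-1,"dy":-17,"dz":0,"rx":0,"ry":0,"rz":-6.4,"claw":-0.3},
    {"dx":-1,"dy":-17,"dz":0,"rx":0,"ry":0,"rz":-6.4,"claw":-0.3},
    {"dx":-1,"dy":-15,"dz":0,"rx":0,"ry":0,"rz":-6.4,"claw":-0.3},
    {"dx":0,"dy":-10,"dz":0,"rx":0,"ry":0,"rz":-6.4,"claw":-0.3},
    {"dx":0,"dy":0,"dz":0,"rx":0.5,"ry":-6.8,"rz":0,"claw":-0.3},
    {"dx":0,"dy":0,"dz":0,"rx":0.5,"ry":-6.8,"rz":0,"claw":-0.3},
    {"dx":0,"dy":0,"dz":0,"rx":0.5,"ry":-6.8,"rz":0,"claw":-0.3},
    {"dx":0,"dy":0,"dz":0,"rx":0,"ry":0,"rz":0,"claw":-0.3}
  ]
}}

```text
time_s: 33.25
tcp_pos: [460.9, -350.7, 189.4]
orientation: [0.6, 0.559, 0.425, -0.382]
ft_force: [-1.6, -1.3, 0.0]
gripper_width: 0.351
```

```bash
python3 - <<'E'
from h import *
st(); lenses()
E
```

```text
t 33.25 tcp [ 460.9 -350.7  189.4] xt [ 0.347  0.017 -0.938] yt [0.934 0.082 0.347] jaw yaw 5.0 w 0.351 F [-1.6 -1.3  0. ] q [ 0.04  0.19  0.73  2.09 -0.58  0.74  1.24]
lens (353, 177, 38, 11) [ 507.3 -368.6   48. ]
```

{"op": "drive_tool", "data": {
  "steps": [
    {"dx":2,"dy":-2,"dz":-14,"rx":0,"ry":0,"rz":0,"claw":-0.3},
    {"dx":7,"dy":-2,"dz":-22,"rx":0,"ry":0,"rz":0,"claw":-0.3},
    {"dx":7,"dy":0,"dz":-22,"rx":0,"ry":0,"rz":0,"claw":-0.3},
    {"dx":4,"dy":0,"dz":-10,"rx":0,"ry":0,"rz":0,"claw":-0.3},
    {"dx":0,"dy":0,"dz":0,"rx":0,"ry":0,"rz":0,"claw":-0.3},
    {"dx":0,"dy":0,"dz":0,"rx":0,"ry":0,"rz":0,"claw":-0.3}
  ]
}}

```text
time_s: 33.8
tcp_pos: [484.1, -353.1, 117.5]
orientation: [0.598, 0.557, 0.43, -0.384]
ft_force: [-0.8, -0.5, -0.3]
gripper_width: 0.349
```

```bash
python3 - <<'E'
from h import *
st()
E
```

```text
t 33.8 tcp [ 484.1 -353.1  117.5] xt [ 0.334  0.02  -0.942] yt [0.938 0.085 0.335] jaw yaw 5.2 w 0.349 F [-0.8 -0.5 -0.3] q [ 0.13  0.35  0.64  2.1  -0.78  0.65  1.41]
```

{"op": "drive_tool", "data": {
  "steps": [
    {"dx":3,"dy":-2,"dz":-12,"rx":0,"ry":-0.8,"rz":0,"claw":-0.3},
    {"dx":4,"dy":0,"dz":-12,"rx":0,"ry":0,"rz":0,"claw":-0.3},
    {"dx":3,"dy":0,"dz":-8,"rx":0,"ry":0,"rz":0,"claw":-0.3},
    {"dx":0,"dy":0,"dz":0,"rx":0,"ry":0,"rz":0,"claw":-0.3}
  ]
}}

```text
time_s: 34.13
tcp_pos: [496.5, -354.7, 86.6]
orientation: [0.602, 0.558, 0.427, -0.379]
ft_force: [0.1, 0.2, 0.5]
gripper_width: 0.355
```

{"op": "drive_tool", "data": {
  "steps": [
    {"dx":0,"dy":0,"dz":-7,"rx":0,"ry":-0.5,"rz":0,"claw":-0.3},
    {"dx":2,"dy":0,"dz":-6,"rx":0,"ry":0,"rz":0,"claw":-0.3},
    {"dx":0,"dy":0,"dz":0,"rx":0,"ry":0,"rz":0,"claw":-0.3}
  ]
}}

```text
time_s: 34.38
tcp_pos: [499.6, -354.9, 75.0]
orientation: [0.604, 0.56, 0.425, -0.376]
ft_force: [-0.4, 0.6, -0.1]
gripper_width: 0.35
```

```bash
python3 - <<'E'
from h import *
st()
E
```

```text
t 34.38 tcp [ 499.6 -354.9   75. ] xt [ 0.356  0.02  -0.934] yt [0.93  0.09  0.356] jaw yaw 5.5 w 0.35 F [-0.4  0.6 -0.1] q [ 0.22  0.42  0.53  2.11 -0.93  0.58  1.55]
```

{"op": "drive_tool", "data": {
  "steps": [
    {"dx":1,"dy":0,"dz":-4.5,"rx":0,"ry":0.5,"rz":0,"claw":-0.3},
    {"dx":0,"dy":0,"dz":0,"rx":0,"ry":0,"rz":0,"claw":-1},
    {"dx":0,"dy":0,"dz":0,"rx":0,"ry":0,"rz":0,"claw":-1},
    {"dx":0,"dy":0,"dz":0,"rx":0,"ry":0,"rz":0,"claw":-1},
    {"dx":0,"dy":0,"dz":0,"rx":0,"ry":0,"rz":0,"claw":-1},
    {"dx":0,"dy":0,"dz":0,"rx":0,"ry":0,"rz":0,"claw":-1}
  ]
}}

```text
time_s: 34.88
tcp_pos: [501.6, -355.3, 72.3]
orientation: [0.603, 0.557, 0.427, -0.379]
ft_force: [0.7, -0.0, -1.4]
gripper_width: 0.083
```

{"op": "drive_tool", "data": {
  "steps": [
    {"dx":-3,"dy":0,"dz":8,"rx":0,"ry":0,"rz":0,"claw":-1},
    {"dx":-6,"dy":0,"dz":18,"rx":0,"ry":0,"rz":0,"claw":-1},
    {"dx":-8,"dy":0,"dz":25,"rx":0,"ry":0,"rz":0,"claw":-1},
    {"dx":-4,"dy":0,"dz":28,"rx":0,"ry":0,"rz":0,"claw":-1},
    {"dx":0,"dy":0,"dz":28,"rx":0,"ry":0,"rz":0,"claw":-1},
    {"dx":0,"dy":0,"dz":12,"rx":-0.6,"ry":6.8,"rz":0,"claw":-1},
    {"dx":0,"dy":0,"dz":0,"rx":-0.6,"ry":6.8,"rz":0,"claw":-1},
    {"dx":0,"dy":0,"dz":0,"rx":-0.6,"ry":6.8,"rz":0,"claw":-1},
    {"dx":0,"dy":0,"dz":0,"rx":0,"ry":0,"rz":0,"claw":-1}
  ]
}}

```text
time_s: 35.63
tcp_pos: [471.2, -358.3, 201.9]
orientation: [0.52, 0.471, 0.519, -0.488]
ft_force: [-0.3, 1.6, -2.6]
gripper_width: 0.081
```

```bash
python3 - <<'E'
from h import *
st()
E
```

```text
t 35.63 tcp [ 471.2 -358.3  201.9] xt [-0.015 -0.019 -1.   ] yt [ 0.997  0.08  -0.017] jaw yaw 4.6 w 0.081 F [-0.3  1.6 -2.6] q [-0.11  0.38  0.83  1.84 -0.29  1.06  0.9 ]
```

{"op": "drive_tool", "data": {
  "steps": [
    {"dx":1,"dy":16,"dz":0,"rx":1.1,"ry":-0.9,"rz":6.5,"claw":-1},
    {"dx":1,"dy":22,"dz":0,"rx":0,"ry":0,"rz":6.5,"claw":-1},
    {"dx":1,"dy":22,"dz":0,"rx":0,"ry":0,"rz":6.5,"claw":-1},
    {"dx":1,"dy":22,"dz":0,"rx":0,"ry":0,"rz":6.5,"claw":-1},
    {"dx":1,"dy":22,"dz":0,"rx":0,"ry":0,"rz":6.5,"claw":-1},
    {"dx":1,"dy":22,"dz":0,"rx":0,"ry":0,"rz":6.5,"claw":-1},
    {"dx":1,"dy":22,"dz":0,"rx":0,"ry":0,"rz":6.5,"claw":-1},
    {"dx":1,"dy":22,"dz":0,"rx":0,"ry":0,"rz":6.5,"claw":-1},
    {"dx":1,"dy":22,"dz":0,"rx":0,"ry":0,"rz":6.5,"claw":-1},
    {"dx":1,"dy":20,"dz":0,"rx":0,"ry":0,"rz":6.5,"claw":-1},
    {"dx":1,"dy":12,"dz":0,"rx":0,"ry":0,"rz":6.5,"claw":-1},
    {"dx":0,"dy":4,"dz":0,"rx":0,"ry":0,"rz":0,"claw":-1},
    {"dx":0,"dy":0,"dz":0,"rx":0,"ry":0,"rz":0,"claw":-1}
  ]
}}

```text
time_s: 36.72
tcp_pos: [477.2, -123.7, 206.3]
orientation: [0.708, 0.067, 0.7, -0.067]
ft_force: [0.6, -0.7, -1.1]
gripper_width: 0.084
```

```bash
python3 - <<'E'
from h import *
st(); dry()
E
```

```text
t 36.72 tcp [ 477.2 -123.7  206.3] xt [ 0.011 -0.002 -1.   ] yt [ 0.189  0.982 -0.   ] jaw yaw 79.1 w 0.084 F [ 0.6 -0.7 -1.1] q [-0.35  0.12  0.52  2.04 -0.07  0.99  1.58]
dryer xy -6.4 21.5 z 206.3
```

{"op": "drive_tool", "data": {
  "steps": [
    {"dx":6,"dy":-0.5,"dz":-10,"rx":0,"ry":0.6,"rz":0,"claw":-1},
    {"dx":0,"dy":0,"dz":-20,"rx":0,"ry":0,"rz":0,"claw":-1},
    {"dx":0,"dy":0,"dz":-18,"rx":0,"ry":0,"rz":0,"claw":-1},
    {"dx":0,"dy":0,"dz":-5,"rx":0,"ry":0,"rz":0,"claw":-1},
    {"dx":0,"dy":0,"dz":0,"rx":0,"ry":0,"rz":0,"claw":-1},
    {"dx":0,"dy":0,"dz":0,"rx":0,"ry":0,"rz":0,"claw":-1}
  ]
}}

```text
time_s: 37.22
tcp_pos: [482.8, -130.1, 153.8]
orientation: [0.704, 0.076, 0.702, -0.078]
ft_force: [0.2, -0.2, -0.9]
gripper_width: 0.078
```

```bash
python3 - <<'E'
from h import *
st(); dry()
E
```

```text
t 37.22 tcp [ 482.8 -130.1  153.8] xt [ 0.003 -0.004 -1.   ] yt [ 0.216  0.976 -0.003] jaw yaw 77.5 w 0.078 F [ 0.2 -0.2 -0.9] q [-0.32  0.21  0.52  2.07 -0.13  0.89  1.62]
dryer xy 0.3 16.2 z 153.8
```

{"op": "drive_tool", "data": {
  "steps": [
    {"dx":1,"dy":5,"dz":0,"rx":0.2,"ry":0,"rz":1.6,"claw":-1},
    {"dx":0,"dy":0,"dz":-5,"rx":0,"ry":0,"rz":0,"claw":-1},
    {"dx":0,"dy":0,"dz":0,"rx":0,"ry":0,"rz":0,"claw":-1},
    {"dx":0,"dy":0,"dz":0,"rx":0,"ry":0,"rz":0,"claw":-1}
  ]
}}

```text
time_s: 37.55
tcp_pos: [485.0, -125.6, 150.9]
orientation: [0.706, 0.067, 0.702, -0.067]
ft_force: [0.1, -0.7, -1.6]
gripper_width: 0.08
```

```bash
python3 - <<'E'
from h import *
st(); dry()
E
```

```text
t 37.55 tcp [ 485.  -125.6  150.9] xt [ 0.007  0.    -1.   ] yt [0.189 0.982 0.001] jaw yaw 79.1 w 0.08 F [ 0.1 -0.7 -1.6] q [-0.32  0.22  0.51  2.07 -0.14  0.88  1.65]
dryer xy 1.6 21.0 z 150.9
```

{"op": "drive_tool", "data": {
  "steps": [
    {"dx":0,"dy":1,"dz":-8,"rx":0,"ry":0.3,"rz":0,"claw":-1},
    {"dx":0,"dy":0,"dz":-9,"rx":0,"ry":0,"rz":0,"claw":-1},
    {"dx":0,"dy":0,"dz":-8,"rx":0,"ry":0,"rz":0,"claw":-1},
    {"dx":0,"dy":0,"dz":0,"rx":0,"ry":0,"rz":0,"claw":-1}
  ]
}}

```text
time_s: 37.88
tcp_pos: [485.5, -124.2, 124.2]
orientation: [0.705, 0.067, 0.703, -0.067]
ft_force: [-0.4, 0.2, -1.6]
gripper_width: 0.078
```

```bash
python3 - <<'E'
from h import *
st(); dry()
E
```

```text
t 37.88 tcp [ 485.5 -124.2  124.2] xt [ 0.003  0.    -1.   ] yt [0.189 0.982 0.001] jaw yaw 79.1 w 0.078 F [-0.4  0.2 -1.6] q [-0.3   0.26  0.5   2.09 -0.17  0.82  1.67]
dryer xy 1.9 22.5 z 124.2
```

Lens is in the gap with no contact, so I'll lower to seat it.

{"op": "drive_tool", "data": {
  "steps": [
    {"dx":0,"dy":0,"dz":-10,"rx":0,"ry":0,"rz":0,"claw":-1},
    {"dx":0,"dy":0,"dz":-9,"rx":0,"ry":0,"rz":0,"claw":-1},
    {"dx":0,"dy":0,"dz":-6,"rx":0,"ry":0,"rz":0,"claw":-1},
    {"dx":0,"dy":0,"dz":-4,"rx":0,"ry":0,"rz":0,"claw":-1},
    {"dx":0,"dy":0,"dz":0,"rx":0,"ry":0,"rz":0,"claw":-1},
    {"dx":0,"dy":0,"dz":-2,"rx":0,"ry":0,"rz":0,"claw":-1},
    {"dx":0,"dy":0,"dz":0,"rx":0,"ry":0,"rz":0,"claw":-1}
  ]
}}

```text
time_s: 38.47
tcp_pos: [484.6, -124.3, 88.3]
orientation: [0.704, 0.067, 0.704, -0.067]
ft_force: [-0.1, 1.3, -1.3]
gripper_width: 0.081
```

{"op": "drive_tool", "data": {
  "steps": [
    {"dx":0,"dy":0,"dz":-2,"rx":0,"ry":0,"rz":0,"claw":-1},
    {"dx":0,"dy":0,"dz":-1.5,"rx":0,"ry":0,"rz":0,"claw":-1},
    {"dx":0,"dy":0,"dz":0,"rx":0,"ry":0,"rz":0,"claw":-1}
  ]
}}

```text
time_s: 38.72
tcp_pos: [486.7, -124.7, 86.8]
orientation: [0.705, 0.068, 0.703, -0.067]
ft_force: [-3.8, 0.6, 1.1]
gripper_width: 0.08
```

{"op": "drive_tool", "data": {
  "steps": [
    {"dx":-2,"dy":0,"dz":-2,"rx":0,"ry":0,"rz":0,"claw":-1},
    {"dx":0,"dy":0,"dz":0,"rx":0,"ry":0,"rz":0,"claw":-0.6},
    {"dx":0,"dy":0,"dz":0,"rx":0,"ry":0,"rz":0,"claw":-0.6},
    {"dx":0,"dy":0,"dz":0,"rx":0,"ry":0,"rz":0,"claw":-0.6},
    {"dx":0,"dy":0,"dz":10,"rx":0,"ry":0,"rz":0,"claw":-0.6},
    {"dx":0,"dy":0,"dz":20,"rx":0,"ry":0,"rz":0,"claw":-0.6},
    {"dx":0,"dy":0,"dz":30,"rx":0,"ry":0,"rz":0,"claw":-0.3},
    {"dx":0,"dy":0,"dz":30,"rx":0,"ry":0,"rz":0,"claw":-0.3},
    {"dx":0,"dy":0,"dz":20,"rx":0,"ry":0,"rz":0,"claw":-0.3},
    {"dx":0,"dy":0,"dz":0,"rx":0,"ry":0,"rz":0,"claw":-0.3}
  ]
}}

```text
time_s: 39.55
tcp_pos: [485.1, -126.4, 204.4]
orientation: [0.706, 0.068, 0.702, -0.068]
ft_force: [1.3, -0.3, 0.2]
gripper_width: 0.347
```

```bash
python3 - <<'E'
from h import *
st(); lenses(); shades()
E
```

```text
t 39.55 tcp [ 485.1 -126.4  204.4] xt [ 0.006 -0.001 -1.   ] yt [0.192 0.981 0.   ] jaw yaw 78.9 w 0.347 F [ 1.3 -0.3  0.2] q [-0.35  0.14  0.53  2.02 -0.09  1.    1.6 ]
shade [199.3 145.9  45.9  46.1] [616.9 142.8  46. ]
```

{"op": "drive_tool", "data": {
  "steps": [
    {"dx":2.5,"dy":-16,"dz":0,"rx":0,"ry":0,"rz":-6.4,"claw":-0.3},
    {"dx":2.5,"dy":-21,"dz":0,"rx":0,"ry":0,"rz":-6.4,"claw":-0.3},
    {"dx":2.5,"dy":-21,"dz":0,"rx":0,"ry":0,"rz":-6.4,"claw":-0.3},
    {"dx":2.5,"dy":-21,"dz":0,"rx":0,"ry":0,"rz":-6.4,"claw":-0.3},
    {"dx":2.5,"dy":-21,"dz":0,"rx":0,"ry":0,"rz":-6.4,"claw":-0.3},
    {"dx":2.5,"dy":-21,"dz":0,"rx":0,"ry":0,"rz":-6.4,"claw":-0.3},
    {"dx":2.5,"dy":-21,"dz":0,"rx":0,"ry":0,"rz":-6.4,"claw":-0.3},
    {"dx":2.5,"dy":-21,"dz":0,"rx":0,"ry":0,"rz":-6.4,"claw":-0.3},
    {"dx":2.5,"dy":-21,"dz":0,"rx":0,"ry":0,"rz":-6.4,"claw":-0.3},
    {"dx":2.5,"dy":-20,"dz":0,"rx":0,"ry":0,"rz":-6.4,"claw":-0.3},
    {"dx":0,"dy":-12,"dz":0,"rx":0,"ry":0,"rz":-6.4,"claw":-0.3},
    {"dx":0,"dy":0,"dz":0,"rx":0.5,"ry":-6.8,"rz":0,"claw":-0.3},
    {"dx":0,"dy":0,"dz":0,"rx":0.5,"ry":-6.8,"rz":0,"claw":-0.3},
    {"dx":0,"dy":0,"dz":0,"rx":0.5,"ry":-6.8,"rz":0,"claw":-0.3},
    {"dx":0,"dy":0,"dz":0,"rx":0,"ry":0,"rz":0,"claw":-0.3}
  ]
}}

```text
time_s: 40.9
tcp_pos: [500.0, -349.5, 179.9]
orientation: [0.597, 0.557, 0.432, -0.384]
ft_force: [0.1, -1.4, -0.1]
gripper_width: 0.351
```

```bash
python3 - <<'E'
from h import *
st()
E
```

```text
t 40.9 tcp [ 500.  -349.5  179.9] xt [ 0.332  0.023 -0.943] yt [0.939 0.085 0.333] jaw yaw 5.1 w 0.351 F [ 0.1 -1.4 -0.1] q [ 0.03  0.27  0.71  2.03 -0.63  0.75  1.23]
```

{"op": "drive_tool", "data": {
  "steps": [
    {"dx":11,"dy":-1,"dz":-5,"rx":0,"ry":-0.5,"rz":0,"claw":-0.3},
    {"dx":7,"dy":0,"dz":-20,"rx":0,"ry":0,"rz":0,"claw":-0.3},
    {"dx":7,"dy":0,"dz":-20,"rx":0,"ry":0,"rz":0,"claw":-0.3},
    {"dx":4,"dy":0,"dz":-12,"rx":0,"ry":0,"rz":0,"claw":-0.3},
    {"dx":0,"dy":0,"dz":0,"rx":0,"ry":0,"rz":0,"claw":-0.3},
    {"dx":0,"dy":0,"dz":0,"rx":0,"ry":0,"rz":0,"claw":-0.3}
  ]
}}

```text
time_s: 41.4
tcp_pos: [523.6, -350.2, 115.0]
orientation: [0.594, 0.56, 0.431, -0.385]
ft_force: [-0.2, -0.1, 0.9]
gripper_width: 0.349
```

```bash
python3 - <<'E'
from h import *
st()
E
```

```text
t 41.4 tcp [ 523.6 -350.2  115. ] xt [ 0.332  0.025 -0.943] yt [0.94  0.076 0.333] jaw yaw 4.7 w 0.349 F [-0.2 -0.1  0.9] q [ 0.11  0.4   0.62  2.04 -0.79  0.66  1.35]
```

{"op": "drive_tool", "data": {
  "steps": [
    {"dx":11,"dy":-0.5,"dz":0,"rx":0,"ry":-1,"rz":0.5,"claw":-0.3},
    {"dx":0,"dy":0,"dz":0,"rx":0,"ry":0,"rz":0,"claw":-0.3},
    {"dx":4,"dy":0,"dz":-12,"rx":0,"ry":0,"rz":0,"claw":-0.3},
    {"dx":4,"dy":0,"dz":-12,"rx":0,"ry":0,"rz":0,"claw":-0.3},
    {"dx":0,"dy":0,"dz":0,"rx":0,"ry":0,"rz":0,"claw":-0.3}
  ]
}}

```text
time_s: 41.82
tcp_pos: [544.9, -351.3, 93.0]
orientation: [0.601, 0.561, 0.427, -0.376]
ft_force: [-0.7, -0.1, 0.5]
gripper_width: 0.348
```

{"op": "drive_tool", "data": {
  "steps": [
    {"dx":1,"dy":0,"dz":-9,"rx":0,"ry":0,"rz":0,"claw":-0.3},
    {"dx":3,"dy":0,"dz":-9,"rx":0,"ry":0,"rz":0,"claw":-0.3},
    {"dx":0,"dy":0,"dz":0,"rx":0,"ry":0,"rz":0,"claw":-0.3}
  ]
}}

```text
time_s: 42.07
tcp_pos: [549.8, -351.9, 75.8]
orientation: [0.601, 0.561, 0.426, -0.376]
ft_force: [-0.9, 0.5, -0.7]
gripper_width: 0.348
```

```bash
python3 - <<'E'
from h import *
st()
E
```

```text
t 42.07 tcp [ 549.8 -351.9   75.8] xt [ 0.354  0.027 -0.935] yt [0.931 0.087 0.355] jaw yaw 5.4 w 0.348 F [-0.9  0.5 -0.7] q [ 0.18  0.47  0.53  2.03 -0.91  0.6   1.46]
```

{"op": "drive_tool", "data": {
  "steps": [
    {"dx":1.5,"dy":0,"dz":-4.5,"rx":0,"ry":0.5,"rz":0,"claw":-0.3},
    {"dx":0,"dy":0,"dz":0,"rx":0,"ry":0,"rz":0,"claw":-1},
    {"dx":0,"dy":0,"dz":0,"rx":0,"ry":0,"rz":0,"claw":-1},
    {"dx":0,"dy":0,"dz":0,"rx":0,"ry":0,"rz":0,"claw":-1},
    {"dx":0,"dy":0,"dz":0,"rx":0,"ry":0,"rz":0,"claw":-1},
    {"dx":0,"dy":0,"dz":0,"rx":0,"ry":0,"rz":0,"claw":-1}
  ]
}}

```text
time_s: 42.57
tcp_pos: [551.5, -352.4, 71.7]
orientation: [0.6, 0.56, 0.429, -0.379]
ft_force: [0.3, 0.1, -1.1]
gripper_width: 0.08
```

{"op": "drive_tool", "data": {
  "steps": [
    {"dx":-3,"dy":0,"dz":8,"rx":0,"ry":0,"rz":0,"claw":-1},
    {"dx":-6,"dy":0,"dz":18,"rx":0,"ry":0,"rz":0,"claw":-1},
    {"dx":-8,"dy":0,"dz":25,"rx":0,"ry":0,"rz":0,"claw":-1},
    {"dx":-4,"dy":0,"dz":28,"rx":0,"ry":0,"rz":0,"claw":-1},
    {"dx":0,"dy":0,"dz":28,"rx":0,"ry":0,"rz":0,"claw":-1},
    {"dx":0,"dy":0,"dz":16,"rx":-0.6,"ry":6.6,"rz":0,"claw":-1},
    {"dx":0,"dy":0,"dz":0,"rx":-0.5,"ry":6.6,"rz":0,"claw":-1},
    {"dx":0,"dy":0,"dz":0,"rx":-0.5,"ry":6.6,"rz":0,"claw":-1},
    {"dx":0,"dy":0,"dz":0,"rx":0,"ry":0,"rz":0,"claw":-1}
  ]
}}

```text
time_s: 43.32
tcp_pos: [521.6, -354.9, 206.5]
orientation: [0.519, 0.476, 0.519, -0.484]
ft_force: [1.2, 2.4, -2.0]
gripper_width: 0.081
```

```bash
python3 - <<'E'
from h import *
st()
E
```

```text
t 43.32 tcp [ 521.6 -354.9  206.5] xt [-0.008 -0.008 -1.   ] yt [ 0.997  0.078 -0.009] jaw yaw 4.5 w 0.081 F [ 1.2  2.4 -2. ] q [-0.11  0.46  0.82  1.74 -0.36  1.11  0.9 ]
```

{"op": "drive_tool", "data": {
  "steps": [
    {"dx":-6,"dy":16,"dz":0,"rx":0.4,"ry":-0.5,"rz":6.5,"claw":-1},
    {"dx":-6,"dy":25,"dz":0,"rx":0,"ry":0,"rz":6.5,"claw":-1},
    {"dx":-5,"dy":25,"dz":0,"rx":0,"ry":0,"rz":6.5,"claw":-1},
    {"dx":-4,"dy":25,"dz":0,"rx":0,"ry":0,"rz":6.5,"claw":-1},
    {"dx":-2,"dy":25,"dz":0,"rx":0,"ry":0,"rz":6.5,"claw":-1},
    {"dx":-1,"dy":25,"dz":0,"rx":0,"ry":0,"rz":6.5,"claw":-1},
    {"dx":0,"dy":25,"dz":0,"rx":0,"ry":0,"rz":6.5,"claw":-1},
    {"dx":0,"dy":25,"dz":0,"rx":0,"ry":0,"rz":6.5,"claw":-1},
    {"dx":0,"dy":25,"dz":0,"rx":0,"ry":0,"rz":6.5,"claw":-1},
    {"dx":0,"dy":25,"dz":0,"rx":0,"ry":0,"rz":6.5,"claw":-1},
    {"dx":0,"dy":16,"dz":0,"rx":0,"ry":0,"rz":6.5,"claw":-1},
    {"dx":0,"dy":8,"dz":0,"rx":0,"ry":0,"rz":0,"claw":-1},
    {"dx":0,"dy":0,"dz":0,"rx":0,"ry":0,"rz":0,"claw":-1}
  ]
}}

```text
time_s: 44.4
tcp_pos: [491.0, -81.5, 211.1]
orientation: [0.709, 0.068, 0.699, -0.067]
ft_force: [0.4, -0.1, -1.0]
gripper_width: 0.082
```

```bash
python3 - <<'E'
from h import *
st(); dry()
E
```

```text
t 44.4 tcp [491.  -81.5 211.1] xt [ 0.014 -0.001 -1.   ] yt [0.19  0.982 0.002] jaw yaw 79.0 w 0.082 F [ 0.4 -0.1 -1. ] q [-0.44  0.12  0.52  2.02 -0.07  1.    1.5 ]
dryer xy -0.8 65.5 z 211.1
```

{"op": "drive_tool", "data": {
  "steps": [
    {"dx":0.5,"dy":2,"dz":-10,"rx":0,"ry":0.8,"rz":0.5,"claw":-1},
    {"dx":0,"dy":0,"dz":-22,"rx":0,"ry":0,"rz":0,"claw":-1},
    {"dx":0,"dy":0,"dz":-20,"rx":0,"ry":0,"rz":0,"claw":-1},
    {"dx":0,"dy":0,"dz":-5,"rx":0,"ry":0,"rz":0,"claw":-1},
    {"dx":0,"dy":0,"dz":0,"rx":0,"ry":0,"rz":0,"claw":-1},
    {"dx":0,"dy":0,"dz":0,"rx":0,"ry":0,"rz":0,"claw":-1}
  ]
}}

```text
time_s: 44.9
tcp_pos: [491.4, -85.3, 151.3]
orientation: [0.703, 0.071, 0.704, -0.073]
ft_force: [-0.3, -0.0, -0.2]
gripper_width: 0.084
```

```bash
python3 - <<'E'
from h import *
st(); dry()
E
```

```text
t 44.9 tcp [491.4 -85.3 151.3] xt [-0.002 -0.002 -1.   ] yt [ 0.203  0.979 -0.002] jaw yaw 78.3 w 0.084 F [-0.3 -0.  -0.2] q [-0.41  0.22  0.51  2.07 -0.13  0.89  1.55]
dryer xy 0.3 61.8 z 151.3
```

{"op": "drive_tool", "data": {
  "steps": [
    {"dx":1,"dy":4,"dz":0,"rx":0,"ry":0,"rz":0.8,"claw":-1},
    {"dx":0,"dy":0,"dz":-3,"rx":0,"ry":0,"rz":0,"claw":-1},
    {"dx":0,"dy":0,"dz":0,"rx":0,"ry":0,"rz":0,"claw":-1},
    {"dx":0,"dy":0,"dz":0,"rx":0,"ry":0,"rz":0,"claw":-1}
  ]
}}

```text
time_s: 45.23
tcp_pos: [493.7, -82.1, 150.1]
orientation: [0.704, 0.067, 0.704, -0.069]
ft_force: [0.0, -0.4, -1.3]
gripper_width: 0.082
```

```bash
python3 - <<'E'
from h import *
st(); dry()
E
```

```text
t 45.23 tcp [493.7 -82.1 150.1] xt [ 0.    -0.002 -1.   ] yt [ 0.191  0.982 -0.002] jaw yaw 79.0 w 0.082 F [ 0.  -0.4 -1.3] q [-0.41  0.22  0.51  2.07 -0.14  0.88  1.56]
dryer xy 2.0 65.4 z 150.1
```

{"op": "drive_tool", "data": {
  "steps": [
    {"dx":-1,"dy":0.8,"dz":-8,"rx":0,"ry":0,"rz":0,"claw":-1},
    {"dx":0,"dy":0,"dz":-9,"rx":0,"ry":0,"rz":0,"claw":-1},
    {"dx":0,"dy":0,"dz":-8,"rx":0,"ry":0,"rz":0,"claw":-1},
    {"dx":0,"dy":0,"dz":0,"rx":0,"ry":0,"rz":0,"claw":-1}
  ]
}}

```text
time_s: 45.57
tcp_pos: [493.2, -80.8, 123.6]
orientation: [0.705, 0.067, 0.703, -0.068]
ft_force: [-0.9, 0.2, -2.0]
gripper_width: 0.082
```

```bash
python3 - <<'E'
from h import *
st(); dry()
E
```

```text
t 45.57 tcp [493.2 -80.8 123.6] xt [ 0.003 -0.002 -1.   ] yt [ 0.19   0.982 -0.001] jaw yaw 79.0 w 0.082 F [-0.9  0.2 -2. ] q [-0.4   0.26  0.5   2.1  -0.17  0.82  1.58]
dryer xy 1.3 66.6 z 123.6
```

{"op": "drive_tool", "data": {
  "steps": [
    {"dx":0,"dy":0,"dz":-10,"rx":0,"ry":0,"rz":0,"claw":-1},
    {"dx":0,"dy":0,"dz":-9,"rx":0,"ry":0,"rz":0,"claw":-1},
    {"dx":0,"dy":0,"dz":-6,"rx":0,"ry":0,"rz":0,"claw":-1},
    {"dx":0,"dy":0,"dz":-4,"rx":0,"ry":0,"rz":0,"claw":-1},
    {"dx":0,"dy":0,"dz":0,"rx":0,"ry":0,"rz":0,"claw":-1},
    {"dx":0,"dy":0,"dz":-2.5,"rx":0,"ry":0,"rz":0,"claw":-1},
    {"dx":0,"dy":0,"dz":0,"rx":0,"ry":0,"rz":0,"claw":-1}
  ]
}}

```text
time_s: 46.15
tcp_pos: [493.4, -81.1, 87.8]
orientation: [0.705, 0.067, 0.703, -0.069]
ft_force: [-0.1, 0.3, -0.3]
gripper_width: 0.081
```

{"op": "drive_tool", "data": {
  "steps": [
    {"dx":-1,"dy":0,"dz":-2,"rx":0,"ry":0,"rz":0,"claw":-1},
    {"dx":0,"dy":0,"dz":-1.5,"rx":0,"ry":0,"rz":0,"claw":-1},
    {"dx":0,"dy":0,"dz":0,"rx":0,"ry":0,"rz":0,"claw":-1}
  ]
}}

```text
time_s: 46.4
tcp_pos: [496.3, -81.6, 86.7]
orientation: [0.707, 0.067, 0.7, -0.068]
ft_force: [0.0, -0.2, -1.6]
gripper_width: 0.082
```

{"op": "drive_tool", "data": {
  "steps": [
    {"dx":0,"dy":0,"dz":-1,"rx":0,"ry":0,"rz":0,"claw":-1},
    {"dx":0,"dy":0,"dz":0,"rx":0,"ry":0,"rz":0,"claw":-0.6},
    {"dx":0,"dy":0,"dz":0,"rx":0,"ry":0,"rz":0,"claw":-0.6},
    {"dx":0,"dy":0,"dz":0,"rx":0,"ry":0,"rz":0,"claw":-0.6},
    {"dx":0,"dy":0,"dz":10,"rx":0,"ry":0,"rz":0,"claw":-0.6},
    {"dx":0,"dy":0,"dz":20,"rx":0,"ry":0,"rz":0,"claw":-0.6},
    {"dx":0,"dy":0,"dz":30,"rx":0,"ry":0,"rz":0,"claw":-0.3},
    {"dx":0,"dy":0,"dz":35,"rx":0,"ry":0,"rz":0,"claw":-0.3},
    {"dx":0,"dy":0,"dz":35,"rx":0,"ry":0,"rz":0,"claw":-0.3},
    {"dx":0,"dy":0,"dz":20,"rx":0,"ry":0,"rz":0,"claw":-0.3},
    {"dx":0,"dy":0,"dz":0,"rx":0,"ry":0,"rz":0,"claw":-0.3}
  ]
}}

```text
time_s: 47.32
tcp_pos: [492.4, -83.5, 244.9]
orientation: [0.706, 0.068, 0.702, -0.07]
ft_force: [0.3, -0.0, 0.8]
gripper_width: 0.348
```

```bash
python3 - <<'E'
from h import *
st(); shot("side","r5.png",(215,110,375,290),None)
im=get_image("top"); a=cv2.resize(cv2.imread("pics/r5.png"),(530,596),interpolation=cv2.INTER_CUBIC)
b=cv2.resize(im["img"][110:230,250:304,::-1],(268,596),interpolation=cv2.INTER_CUBIC)
cv2.imwrite("pics/r5.png",np.hstack([a,b]))
E
```

```text
t 47.32 tcp [492.4 -83.5 244.9] xt [ 0.005 -0.004 -1.   ] yt [ 0.194  0.981 -0.003] jaw yaw 78.8 w 0.348 F [ 0.3 -0.   0.8] q [-0.46  0.09  0.53  1.97 -0.05  1.09  1.47]
```

View pics/r5.png

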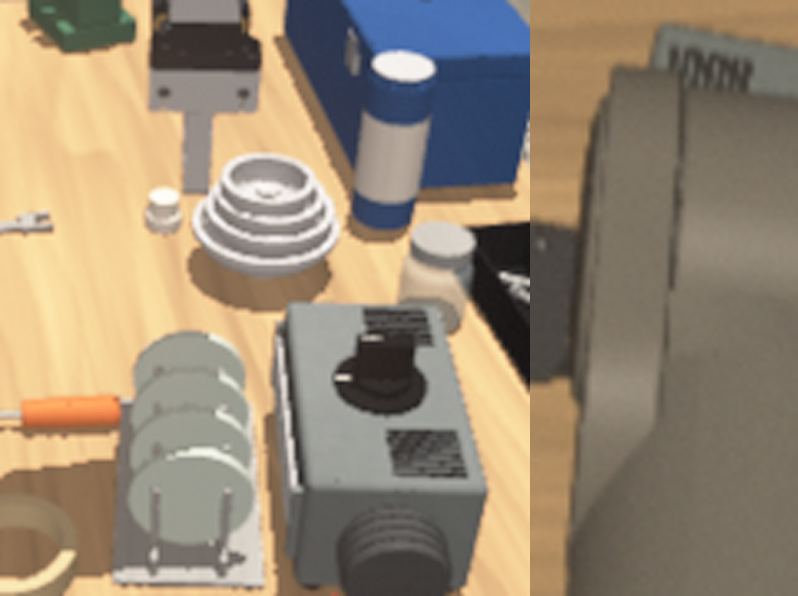

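All four glasses stand in separate gaps, at (190,365) to (190,495), and the nest is complete at (265,210). Now the knob at (616,-172).

{"op": "drive_tool", "data": {
  "steps": [
    {"dx":12,"dy":-9,"dz":0,"rx":0,"ry":0,"rz":0,"claw":-0.2},
    {"dx":24,"dy":-17,"dz":0,"rx":0,"ry":0,"rz":0,"claw":-0.2},
    {"dx":24,"dy":-17,"dz":0,"rx":0,"ry":0,"rz":0,"claw":-0.2},
    {"dx":24,"dy":-17,"dz":0,"rx":0,"ry":0,"rz":0,"claw":-0.2},
    {"dx":20,"dy":-14,"dz":0,"rx":0,"ry":0,"rz":0,"claw":-0.2},
    {"dx":10,"dy":-7,"dz":-15,"rx":0,"ry":0,"rz":0,"claw":-0.2},
    {"dx":0,"dy":0,"dz":-20,"rx":0,"ry":0,"rz":0,"claw":-0.2},
    {"dx":0,"dy":0,"dz":0,"rx":0,"ry":0,"rz":0,"claw":-0.2},
    {"dx":0,"dy":0,"dz":0,"rx":0,"ry":0,"rz":0,"claw":-0.2}
  ]
}}

```text
time_s: 48.17
tcp_pos: [603.9, -167.5, 193.7]
orientation: [0.699, 0.066, 0.709, -0.07]
ft_force: [-0.4, -0.1, 0.2]
gripper_width: 0.397
```

```bash
python3 - <<'E'
from h import *
st(); dry()
E
```

```text
t 48.17 tcp [ 603.9 -167.5  193.7] xt [-0.015 -0.004 -1.   ] yt [ 0.192  0.981 -0.007] jaw yaw 78.9 w 0.397 F [-0.4 -0.1  0.2] q [-0.26  0.41  0.56  1.74 -0.23  1.07  1.76]
dryer xy 126.2 2.2 z 193.7
```

{"op": "drive_tool", "data": {
  "steps": [
    {"dx":11,"dy":-4,"dz":0,"rx":0.2,"ry":-0.9,"rz":0,"claw":-0.2},
    {"dx":0,"dy":0,"dz":-14,"rx":0,"ry":0,"rz":0,"claw":-0.2},
    {"dx":0,"dy":0,"dz":-10,"rx":0,"ry":0,"rz":0,"claw":-0.2},
    {"dx":0,"dy":0,"dz":0,"rx":0,"ry":0,"rz":0,"claw":-0.2},
    {"dx":0,"dy":0,"dz":0,"rx":0,"ry":0,"rz":0,"claw":-0.2}
  ]
}}

```text
time_s: 48.58
tcp_pos: [615.4, -170.8, 168.6]
orientation: [0.705, 0.068, 0.703, -0.068]
ft_force: [0.4, -0.9, 0.5]
gripper_width: 0.399
```

```bash
python3 - <<'E'
from h import *
st(); dry()
E
```

```text
t 48.58 tcp [ 615.4 -170.8  168.6] xt [ 0.003  0.    -1.   ] yt [0.191 0.982 0.001] jaw yaw 79.0 w 0.399 F [ 0.4 -0.9  0.5] q [-0.24  0.44  0.54  1.75 -0.26  1.02  1.78]
dryer xy 138.1 1.1 z 168.6
```

{"op": "drive_tool", "data": {
  "steps": [
    {"dx":0,"dy":-0.8,"dz":-12,"rx":0,"ry":0,"rz":0,"claw":-0.2},
    {"dx":0,"dy":0,"dz":-12,"rx":0,"ry":0,"rz":0,"claw":-0.2},
    {"dx":0,"dy":0,"dz":-9,"rx":0,"ry":0,"rz":0,"claw":-0.2},
    {"dx":0,"dy":0,"dz":0,"rx":0,"ry":0,"rz":0,"claw":-0.2},
    {"dx":0,"dy":0,"dz":0,"rx":0,"ry":0,"rz":0,"claw":-0.2}
  ]
}}

```text
time_s: 49.0
tcp_pos: [615.1, -171.1, 132.6]
orientation: [0.705, 0.068, 0.703, -0.067]
ft_force: [-0.5, -0.5, 0.2]
gripper_width: 0.395
```

```bash
python3 - <<'E'
from h import *
st(); dry()
E
```

```text
t 49.0 tcp [ 615.1 -171.1  132.6] xt [ 0.003  0.001 -1.   ] yt [0.19  0.982 0.001] jaw yaw 79.0 w 0.395 F [-0.5 -0.5  0.2] q [-0.22  0.48  0.52  1.78 -0.29  0.95  1.81]
dryer xy 137.9 0.7 z 132.6
```

{"op": "drive_tool", "data": {
  "steps": [
    {"dx":0,"dy":0,"dz":-2,"rx":0,"ry":0,"rz":0,"claw":-1},
    {"dx":0,"dy":0,"dz":0,"rx":0,"ry":0,"rz":0,"claw":-1},
    {"dx":0,"dy":0,"dz":0,"rx":0,"ry":0,"rz":0,"claw":-1},
    {"dx":0,"dy":0,"dz":0,"rx":0,"ry":0,"rz":0,"claw":-1},
    {"dx":0,"dy":0,"dz":0,"rx":0,"ry":0,"rz":0,"claw":-1}
  ],
  "grip_force": 25
}}

```text
time_s: 49.42
tcp_pos: [615.7, -169.3, 130.7]
orientation: [0.705, 0.068, 0.703, -0.066]
ft_force: [0.6, -1.7, -5.8]
gripper_width: 0.148
```

{"op": "drive_tool", "data": {
  "steps": [
    {"dx":0,"dy":0,"dz":0,"rx":0,"ry":0,"rz":-5,"claw":-1},
    {"dx":0,"dy":0,"dz":0,"rx":0,"ry":0,"rz":-6,"claw":-1},
    {"dx":0,"dy":0,"dz":0,"rx":0,"ry":0,"rz":-6,"claw":-1},
    {"dx":0,"dy":0,"dz":0,"rx":0,"ry":0,"rz":-6,"claw":-1},
    {"dx":0,"dy":0,"dz":0,"rx":0,"ry":0,"rz":-5,"claw":-1},
    {"dx":0,"dy":0,"dz":0,"rx":0,"ry":0,"rz":0,"claw":-1}
  ]
}}

```text
time_s: 49.92
tcp_pos: [616.1, -168.3, 130.7]
orientation: [0.666, 0.243, 0.662, -0.241]
ft_force: [-0.1, -0.2, -3.1]
gripper_width: 0.153
```

```bash
python3 - <<'E'
from h import *
st(); dry(); print(ctrl.state()["torque"])
E
```

```text
t 49.92 tcp [ 616.1 -168.3  130.7] xt [ 0.006  0.001 -1.   ] yt [0.644 0.765 0.005] jaw yaw 49.9 w 0.153 F [-0.1 -0.2 -3.1] q [-0.31  0.51  0.65  1.79 -0.37  0.96  1.37]
dryer xy 138.4 3.7 z 130.7
[-0.28017812  0.14198765  0.06282928]
```

{"op": "drive_tool", "data": {
  "steps": [
    {"dx":0,"dy":0,"dz":0,"rx":0,"ry":0,"rz":-5,"claw":-1},
    {"dx":0,"dy":0,"dz":0,"rx":0,"ry":0,"rz":-6,"claw":-1},
    {"dx":0,"dy":0,"dz":0,"rx":0,"ry":0,"rz":-6,"claw":-1},
    {"dx":0,"dy":0,"dz":0,"rx":0,"ry":0,"rz":-6,"claw":-1},
    {"dx":0,"dy":0,"dz":0,"rx":0,"ry":0,"rz":-4,"claw":-1},
    {"dx":0,"dy":0,"dz":0,"rx":0,"ry":0,"rz":0,"claw":-1}
  ]
}}

```text
time_s: 50.42
tcp_pos: [616.9, -167.7, 130.7]
orientation: [0.592, 0.391, 0.587, -0.39]
ft_force: [-0.0, -0.4, -1.9]
gripper_width: 0.146
```

```bash
python3 - <<'E'
from h import *
st(); dry(); print(ctrl.state()["torque"])
E
```

```text
t 50.42 tcp [ 616.9 -167.7  130.7] xt [ 0.007 -0.003 -1.   ] yt [0.921 0.389 0.005] jaw yaw 22.9 w 0.146 F [-0.  -0.4 -1.9] q [-0.39  0.55  0.77  1.8  -0.45  0.97  0.96]
dryer xy 139.1 4.5 z 130.7
[-0.11232222  0.2390054   0.1255695 ]
```

{"op": "drive_tool", "data": {
  "steps": [
    {"dx":0,"dy":0,"dz":0,"rx":0,"ry":0,"rz":-3,"claw":-1},
    {"dx":0,"dy":0,"dz":0,"rx":0,"ry":0,"rz":-3,"claw":-1},
    {"dx":0,"dy":0,"dz":0,"rx":0,"ry":0,"rz":-2,"claw":-1}
  ]
}}

```text
time_s: 50.67
tcp_pos: [617.1, -167.5, 130.7]
orientation: [0.566, 0.428, 0.561, -0.427]
ft_force: [0.2, 1.0, -3.5]
gripper_width: 0.151
```

```bash
python3 - <<'E'
from h import *
st(); dry(); print(ctrl.state()["torque"])
E
```

```text
t 50.67 tcp [ 617.1 -167.5  130.7] xt [ 0.007 -0.004 -1.   ] yt [0.963 0.269 0.005] jaw yaw 15.6 w 0.151 F [ 0.2  1.  -3.5] q [-0.41  0.56  0.8   1.8  -0.48  0.98  0.86]
dryer xy 139.2 4.7 z 130.7
[0.0505328  0.0648964  0.53246648]
```

The torque rose from 0.13 to 0.53 N m at 63°, so the knob is at the stop. Let go by opening wide.

{"op": "drive_tool", "data": {
  "steps": [
    {"dx":0,"dy":0,"dz":0,"rx":0,"ry":0,"rz":0,"claw":-1},
    {"dx":0,"dy":0,"dz":0,"rx":0,"ry":0,"rz":0,"claw":1},
    {"dx":0,"dy":0,"dz":0,"rx":0,"ry":0,"rz":0,"claw":1},
    {"dx":0,"dy":0,"dz":0,"rx":0,"ry":0,"rz":0,"claw":1},
    {"dx":0,"dy":0,"dz":0,"rx":0,"ry":0,"rz":0,"claw":1},
    {"dx":0,"dy":0,"dz":0,"rx":0,"ry":0,"rz":0,"claw":1},
    {"dx":0,"dy":0,"dz":0,"rx":0,"ry":0,"rz":0,"claw":1},
    {"dx":0,"dy":0,"dz":15,"rx":0,"ry":0,"rz":0,"claw":1},
    {"dx":0,"dy":0,"dz":30,"rx":0,"ry":0,"rz":0,"claw":1},
    {"dx":0,"dy":0,"dz":35,"rx":0,"ry":0,"rz":0,"claw":1},
    {"dx":0,"dy":0,"dz":35,"rx":0,"ry":0,"rz":0,"claw":1},
    {"dx":0,"dy":0,"dz":35,"rx":0,"ry":0,"rz":0,"claw":1},
    {"dx":0,"dy":0,"dz":10,"rx":0,"ry":0,"rz":0,"claw":1},
    {"dx":0,"dy":0,"dz":0,"rx":0,"ry":0,"rz":0,"claw":1},
    {"dx":0,"dy":0,"dz":0,"rx":0,"ry":0,"rz":0,"claw":1}
  ]
}}

```text
time_s: 51.92
tcp_pos: [614.9, -167.9, 297.5]
orientation: [0.569, 0.423, 0.565, -0.422]
ft_force: [-0.0, 0.1, -0.7]
gripper_width: 1.0
```

```bash
python3 - <<'E'
from h import *
st(); shades(); shot("side","end.png",(185,120,375,300),(633,600))
E
```

```text
t 51.92 tcp [ 614.9 -167.9  297.5] xt [ 0.005 -0.003 -1.   ] yt [0.958 0.287 0.004] jaw yaw 16.7 w 1.0 F [-0.   0.1 -0.7] q [-0.5   0.4   0.91  1.62 -0.33  1.27  0.76]
shade [199.3 145.9  46.   46. ] [617.  142.8  46. ]
```

View pics/end.png

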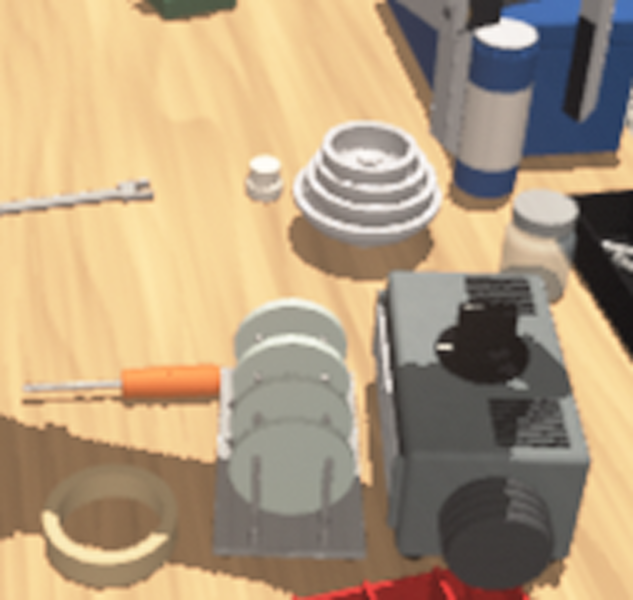

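The nest sits at (368,180), the four glasses at (290,335–465) are upright, and the knob at (485,345) is back at rest. Handing in.

```bash
python3 -c "
from plant import ctrl
print(ctrl.finish_job())"
```

```text
the job is handed in; nothing more can be done
None
```

The job is done and handed in at about 52 s of the 210 s allowed; the hand-in gives no verdict.

- **Shades:** all four were present. I nested B, C and D mouth up inside A. The last picture shows four concentric rims, and A measured at (617, 143) mm, as it did at the start.
- **Glasses:** all four were present and now stand upright in every second gap (y = -66, -22, 22 and 66 mm). The last three gave only a weak contact signal as they seated: the tool stalled with little vertical force. The final picture shows all four standing. The orange look-alikes were not touched.
- **Blower:** I turned the knob clockwise until the torque rose from 0.13 to 0.53 N m, at about 63° of wrist turn. I read that as the 60° stop, then let go. The last picture shows the knob back at rest.
- **Other objects:** the lampholder, screwdriver, wrench, tape, jar and can look unmoved in the last picture; I did not measure them. No shade appeared to be knocked aside.
- **Disagreements:**
  - The side view first put the rack's tines about 4–5 mm off my estimate, so I corrected the rack position before the first insertion.
  - I first gripped glass 1 about 5 mm off its centre and corrected for that when placing it.
- **Close margin:** joint 5 came within about 0.04 rad of its range limit while picking glasses, but I never read it past the limit.

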